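Tighten the slab press in cross order

ROBOT

A 6-joint arm with a two-finger parallel gripper is mounted at the origin on the work surface. World frame = base frame: x ahead of the robot, y to its left, z up, the work surface at z = 0. Lengths are in m, angles in degrees, forces in N, time in s.
With the tool pointing down it reaches from about 0.375 to 0.975 m from the base axis. Payload 3.8 kg.
Tool frame: the origin (TCP) lies midway between the tips of the shut fingers; the grasp point (between the pads) lies 19 mm behind it (r.grip_point_offset is the distance from the TCP to the grasp point, in m); x points along the fingers, z is the direction in which the jaws open and shut, and the axes are right-handed (so a half turn about x gives the same grasp; the last joint's range is limited). The gripper opens to 85 mm and grips with 20 to 120 N. Pads are 22 mm wide; open, the fingers measure 114 mm over their backs; the gripper's body (76 mm by 85 mm) begins 54 mm behind the grasp point. The pads swing forward as they close: fully open they stand 13 mm farther back than shut.
Start: joints at [68.531, 15.12, 91.902, -0, 72.978, -2.114], TCP at [0.224, 0.637, 0.231] pointing down, gripper open.
Joint ranges: [-150.88, 150.88], [-54.13, 125.18], [17.81, 147.31], [-75.09, 255.09], [0, 152.58], [-146.25, 146.25]. Speed limits (degrees/s): [147.25, 147.25, 180, 180, 180, 180].

INTERFACE

Orientations are given as a 3x3 rotation matrix whose columns are the frame's x, y, z axes.
In Python, from workcell import get_state, snapshot, r gives the robot as it stands.
- The arm moves only by the tool carry_out, never from a script. Its argument "deltas" is a list of rows, each a list of 4 numbers: the shift along the tool's x, y, z in mm, then the turn about the tool's x in degrees. A call has 1 to 8 rows; each row is the pose to reach, as a shift and turn from the pose measured when the call began, along the tool's axes at that moment; what a row does not reach only later rows make up. A row lasts 1/8 s, in which the tool goes at most 62.5 mm and 10.7 degrees, less where a joint would pass 70% of its speed; a pose out of reach is approached as far as the arm can. A call with a gripper value outside its range is refused whole. "hand" is the gripper command: -1 is fully open, 1 is shut, values between are in proportion, set as the call begins (left out, the last holds). The fingers move at their own pace and stop on an object; "force" is the grip in N (left out, the last holds). Time passes only in rows, so rows that repeat a pose let the fingers close. It gives the time, the measured TCP pose, the force and the opening at its end, in the units of the state.
- get_state(): the state, without advancing time (a new reading comes with each control period).
- snapshot(name): name is "scene" or "top" or "wrist"; returns a dict with "pixels" (480x640x3 uint8, red, green, blue), "fx", "fy", "cx", "cy" (pixels), "rvec" (rotation vector, rad) and "tvec" (3), from world to camera coordinates, as OpenCV has them. Camera axes: x right, y down, z forward; pixel columns grow to the right and rows downward; lengths in m; the calibration is good to about 2 mm. A picture is of the moment at which its call begins. There is no depth.
- r.close_job(): hands the job in, once; it reports no verdict.
The state is a dict: "clock": time; "qpos": joint angles; "qd": joint speeds; "joint_torque": joint torques, N m; "eef_pos": TCP position; "eef_rot": TCP orientation; "force": force on the tool from outside, world axes, zero at the start; "ft_torque": the same for the moment, N m; "opening": finger opening in m.
Only numpy, scipy, OpenCV 4.12 (cv2) and the standard library are available. Lean on these libraries where they do the work, as an engineer would, in place of code of your own. Each camera call takes 0.05 s, during which the arm holds its last target.

TASK

Take the T key from its stand and tighten the four nuts of the slab press in cross order (each diagonal pair before the next), in two passes: first about an eighth of a turn on every nut, then every nut home until you feel it stiffen, plus about ten degrees more, which makes it bite without crushing the slab. Do not lean on the key, turn the nuts only with the key, then put the key back upright in its stand and leave everything else alone.

Things in the scene. Friction and masses are not known exactly. Their poses are not given: they have to be found in the camera images.
- cover (a point): Centre of the top face of the fixed slab press (dark base 200 mm square, brown brittle, bright cover plate 180 mm square); top 40 mm above the table, x and y along the edges, z up. Four square flange nuts at the corners of a 120 mm square: going round a, b, c, d, so a is diagonally opposite c, and b opposite d.
- key_grip (a point): Centre of the cross-bar of the loose steel T key (about 350 g): bar 120 mm long along x, 14 mm thick along y, 18 mm high; below it a 14 mm round shaft and a square socket (34 mm outside, 24 mm inside, 30 mm deep, sides along the key's x and y) open downward. z points up. At the start it stands upright in the stand.
- key_mouth (a point): Centre of the open mouth (lower end) of the T key's socket, 105 mm below key_grip; same axes. The slim shaft is springy: the socket twists against the bar by about 0.3 rad per N m. Fully on a nut, it rests on the nut's flange, 8 mm below that nut's head point.
- stand_hole0 (a point): Centre of the mouth of the round hole in the wooden stand (fixed block 90 x 90 x 34 mm): hole 55 mm wide, 26 mm deep, flat bottom at 8 mm above the table; mouth at 34 mm.
- nut_a_head (a point): Nut a, nearer the robot, left (x -60, y +60 mm in the cover's frame). All four nuts are alike: steel, on an upright stud, square head 22 mm across with sides along its x and y, 16 mm high (upper 4 mm taper to 16 mm square), on a round flange 38 mm wide, 4 mm thick. This point is on the axis, 8 mm above the flange's top and 8 mm below the head's top. The fixed stud's end stands up to 4 mm above the head.
- nut_b_head (a point): Nut b, nearer the robot, right (x -60, y -60 mm), like nut a. It tightens clockwise seen from above, against about 0.08 N m of friction, going down 1.4 mm per radian, and stays where left. Home is flange on cover (this point 12 mm above it): there resistance jumps to 0.35 N m (easing to 0.2-0.3 when held still) and the nut bites as it turns on; 10 degrees of bite is right, under 4 is loose, over 18 crushes the slab.
- nut_c_head (a point): Nut c, farther, right (x +60, y -60 mm), like nut a. At the start each nut is turned back from home by its own unmeasured 1.25 to 1.7 rad, so it stands 1.8 to 2.4 mm high; its yaw tells nothing of where home is.
- nut_d_head (a point): Nut d, farther, left (x +60, y +60 mm), like nut a.
- sample: Bystander: 50 mm square, 12 mm thick piece of brittle lying on the middle of the press cover; origin at its underside. Leave alone.
- plate_loose: Bystander: loose brittle plate 120 x 120 x 12 mm; origin at its underside. Leave alone.
- scraper: Bystander: scraper 280 mm long with wooden handle; origin at its underside. Leave alone.
- jar: Bystander: amber glass jar 68 mm wide, 85 mm tall; origin at its underside. Leave alone.
- mug: Bystander: white mug 76 mm wide, 85 mm tall; origin at its underside. Leave alone.
- cutter_weight: Bystander: brass weight with a knob, 50 mm wide, 58 mm tall; origin at its underside. Leave alone.
Not all that is in view belongs to the job. What is shaped like the part that bears stand_hole0 but green is not meant.

How it is judged:
By the outcome, as a careful person would: the job done as asked, in the order asked, and still so for the second after the job is handed in, with the robot touching nothing.
It also fails if it takes over 72 s, if anything falls off the work surface, if the arm or the gripper's body presses on something with over 40 N, if the wrist force passes 120 N, or if a joint passes its speed limit or range.

## Working session

There is one attempt and no reset: what is moved stays moved. The work goes in short steps, Python scripts to look and compute and a tool call to move; the robot and the scene stay as the last step left them, time stands still between calls to the robot, and variables do not carry over. Pictures are saved under pics/ and viewed, and the job is handed in when it is done.

Besides the shell and the picture viewer there is one more tool, called after ">>>" by a JSON object that holds its "fn" and its "kwargs", one argument or row to a line. carry_out: Moves the arm, as the interface text tells. Its arguments: {"type":"object","properties":{"deltas":{"type":"array","items":{"type":"array","items":{"type":"number"}}},"hand":{"type":"number"},"force":{"type":"number"}},"required":["deltas"]}

```bash
ls; mkdir -p pics
cat > h.py <<'E'
import numpy as np,cv2
from workcell import get_state,snapshot,r
def snap(n,f):
    s=snapshot(n); cv2.imwrite('pics/'+f+'.png',s['pixels'][:,:,::-1]); np.save('pics/'+f+'.npy',s,allow_pickle=True); return s
def load(f): return np.load('pics/'+f+'.npy',allow_pickle=True).item()
def ray(s,u,v):
    R=cv2.Rodrigues(np.array(s['rvec'],float))[0];t=np.array(s['tvec'],float).ravel()
    d=R.T@np.array([(u-s['cx'])/s['fx'],(v-s['cy'])/s['fy'],1]);return -R.T@t,d/np.linalg.norm(d)
def plane(s,u,v,z):
    c,d=ray(s,u,v);return c+d*(z-c[2])/d[2]
def tri(*a):
    A=np.zeros((3,3));b=np.zeros(3);L=[]
    for s,u,v in a:
        c,d=ray(s,u,v);P=np.eye(3)-np.outer(d,d);A+=P;b+=P@c;L.append((P,c))
    x=np.linalg.solve(A,b);return x,[float(np.linalg.norm(P@(x-c))) for P,c in L]
def proj(s,p):
    return cv2.projectPoints(np.array(p,float).reshape(-1,1,3),np.array(s['rvec'],float),np.array(s['tvec'],float),np.array([[s['fx'],0,s['cx']],[0,s['fy'],s['cy']],[0,0,1.]]),None)[0].reshape(-1,2)
E
python3 - <<'E'
from h import *
for n in('scene','top','wrist'):
    s=snap(n,n+'0');print(n,s['fx'],ray(s,320,240))
print(get_state())
E
```

```text
pics
scene 458.5855596948566 (array([ 1.02690034, -0.38769556,  0.80454076]), array([-0.52498168,  0.39496232, -0.75392241]))
top 546.852632630733 (array([0.28649259, 0.00695104, 1.30975379]), array([ 0.17359059, -0.01569692, -0.9846928 ]))
wrist 364.93630894072 (array([0.16195148, 0.65886188, 0.37346688]), array([ 0.23778327, -0.08454612, -0.96763168]))
{'clock': 0.15, 'qpos': array([ 6.85302176e+01,  1.51600799e+01,  9.19653000e+01,  3.31724261e-04,
        7.29783291e+01, -2.11319151e+00]), 'qd': array([ 0.05578194, -0.07111077, -0.1368806 , -0.02687411, -0.13071801,
        0.07862002]), 'joint_torque': array([-4.77020365e-06, -5.15900874e+01, -3.67959309e+01, -1.90914113e-05,
        8.10838421e-03, -4.33958235e-05]), 'eef_pos': array([0.22349919, 0.63630056, 0.23021916]), 'eef_rot': array([[-6.67653559e-04, -9.43473456e-01,  3.31447420e-01],
       [-1.68243684e-03,  3.31448085e-01,  9.43471958e-01],
       [-9.99998362e-01,  7.22730611e-05, -1.80862699e-03]]), 'force': array([ 0.5963547 , -0.75945433, -0.59122433]), 'ft_torque': array([ 0.03709585, -0.00366249, -0.0467684 ]), 'opening': 0.08556870199836808}
```

View pics/scene0.png

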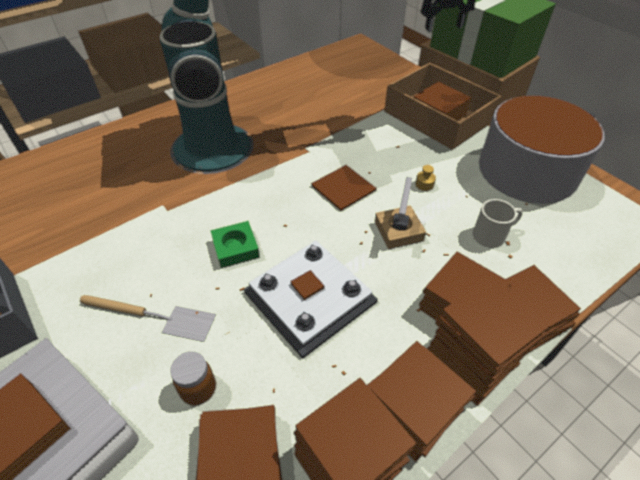

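View pics/top0.png

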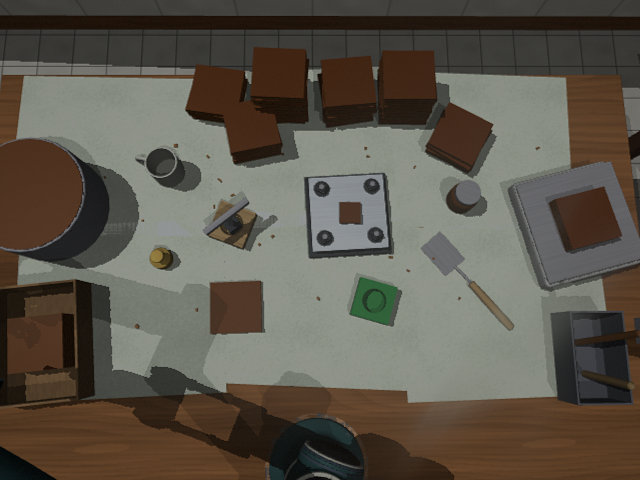

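View pics/wrist0.png

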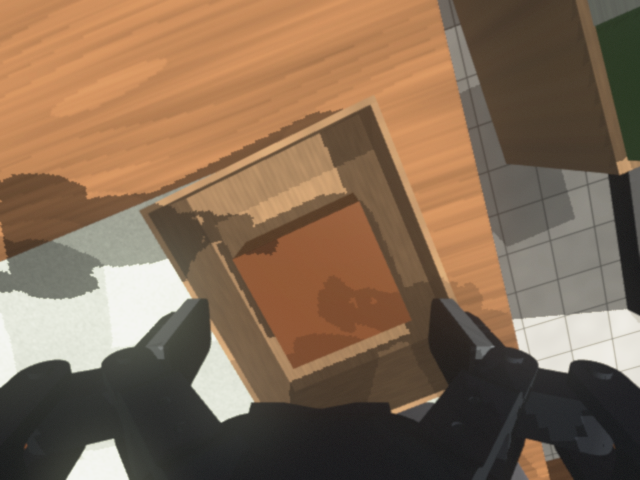

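Run:
```python
from h import *
s=load('scene0')['pixels'][:,:,::-1];t=load('top0')['pixels'][:,:,::-1]
a=cv2.resize(t[160:260,190:290],(400,400),interpolation=cv2.INTER_CUBIC)
b=cv2.resize(s[170:250,360:440],(400,400),interpolation=cv2.INTER_CUBIC)
cv2.imwrite('pics/z1.png',np.hstack([a,b]))
a=cv2.resize(t[165:265,298:398],(400,400),interpolation=cv2.INTER_CUBIC)
b=cv2.resize(s[230:360,240:380],(400,400),interpolation=cv2.INTER_CUBIC)
cv2.imwrite('pics/z2.png',np.hstack([a,b]))
T=load('top0')
for n,p,z in[('nut c',(371,185),.056),('d',(321,188),.056),('a',(324,237),.056),('b',(375,234),.056),('bar',(226.5,218),.12),('e1',(206,235),.12),('e2',(247,200),.12),('stand',(232,224),.034)]:print(n,plane(T,*p,z).round(4))
```

```text
nut c [ 0.6396 -0.1353  0.056 ]
d [ 0.6327 -0.0164  0.056 ]
a [ 0.5146 -0.0224  0.056 ]
b [ 0.521  -0.1417  0.056 ]
bar [0.547  0.1952 0.12  ]
e1 [0.5088 0.2394 0.12  ]
e2 [0.5879 0.1504 0.12  ]
stand [0.5511 0.1954 0.034 ]
```

View pics/z1.png

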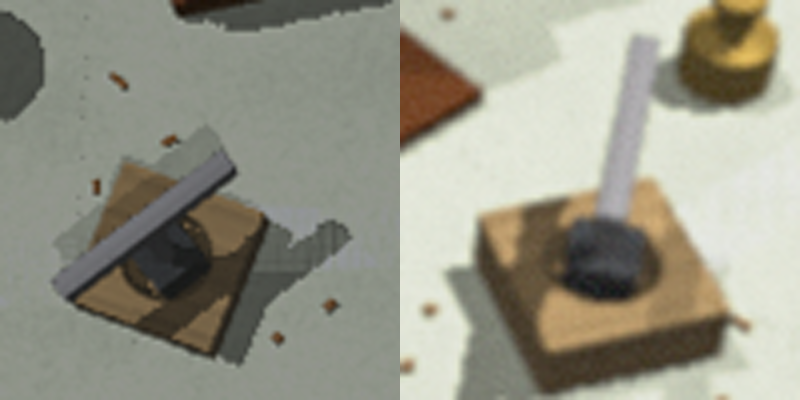

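View pics/z2.png

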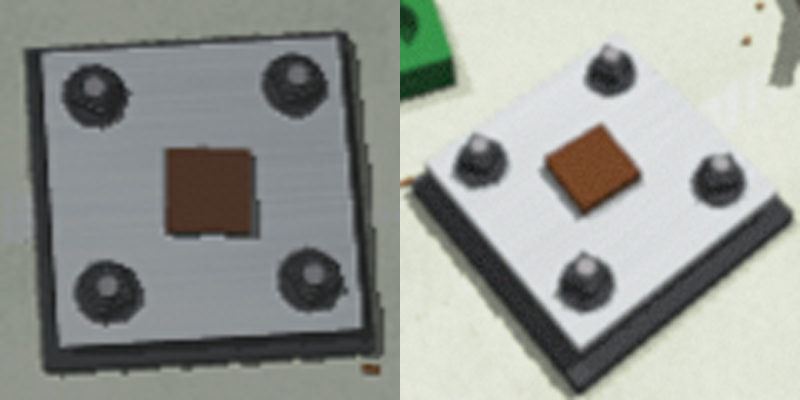

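```bash
cat >> h.py <<'E'
def go(x,y,z,az=None):
    s=get_state();R=np.array(s['eef_rot']);p=np.array(s['eef_pos'])
    c=np.degrees(np.arctan2(R[1,2],R[0,2])); t=0 if az is None else (c-az+180)%360-180
    print('t%.2f pos'%s['clock'],p.round(4),'az %.2f'%c,'j6 %.1f'%s['qpos'][5],'F',np.round(s['force'],1),'M',np.round(s['ft_torque'],3),'-> delta mm',(R.T@(np.array([x,y,z])-p)*1000).round(1),'turn %.1f'%t)
E
python3 -c "
from h import *
go(.58,-.134,.23,3)
go(.58,-.134,.115,3)"
```

```text
t0.15 pos [0.2235 0.6363 0.2302] az 70.64 j6 -2.1 F [ 0.6 -0.8 -0.6] M [ 0.037 -0.004 -0.047] -> delta mm [   1.3 -591.7 -608.6] turn 67.6
t0.15 pos [0.2235 0.6363 0.2302] az 70.64 j6 -2.1 F [ 0.6 -0.8 -0.6] M [ 0.037 -0.004 -0.047] -> delta mm [ 116.3 -591.7 -608.4] turn 67.6
```

>>> {"fn": "carry_out", "kwargs": {
  "deltas": [
    [0,-591.7,-608.6,67.6],
    [0,-591.7,-608.6,67.6],
    [0,-591.7,-608.6,67.6],
    [0,-591.7,-608.6,67.6],
    [0,-591.7,-608.6,67.6],
    [0,-591.7,-608.6,67.6],
    [0,-591.7,-608.6,67.6],
    [0,-591.7,-608.6,67.6]
  ]
}}

```text
clock: 1.15
eef_pos: [0.4339, 0.1811, 0.2313]
eef_rot: [[-0.0, -0.053, 0.999], [-0.001, 0.999, 0.053], [-1.0, -0.001, -0.0]]
force: [0.5, 0.3, 0.1]
opening: 0.0854
```

```bash
python3 -c "
from h import *
go(.58,-.134,.115,3)"
```

```text
t1.15 pos [0.4339 0.1811 0.2313] az 3.03 j6 16.7 F [0.5 0.3 0.1] M [ 0.042 -0.039 -0.057] -> delta mm [ 116.7 -322.2  129.3] turn 0.0
```

>>> {"fn": "carry_out", "kwargs": {
  "deltas": [
    [0,-130,30,0],
    [0,-130,30,0],
    [60,-322.2,129.3,0],
    [116,-322.2,129.3,0],
    [116,-322.2,129.3,0],
    [116,-322.2,129.3,0],
    [116,-322.2,129.3,0],
    [116,-322.2,129.3,0]
  ]
}}

```text
clock: 2.15
eef_pos: [0.5794, -0.1339, 0.115]
eef_rot: [[-0.002, -0.052, 0.999], [-0.001, 0.999, 0.052], [-1.0, -0.0, -0.002]]
force: [1.3, -0.5, 0.6]
opening: 0.0856
```

```bash
python3 -c "
from h import *
s=snap('wrist','w1')
go(.58,-.134,.115,3)"
```

```text
t2.20 pos [ 0.5798 -0.1334  0.116 ] az 3.03 j6 -18.3 F [-0.8  0.4  0.6] M [ 0.026 -0.01   0.005] -> delta mm [ 1.  -0.7  0.2] turn 0.0
```

View pics/w1.png

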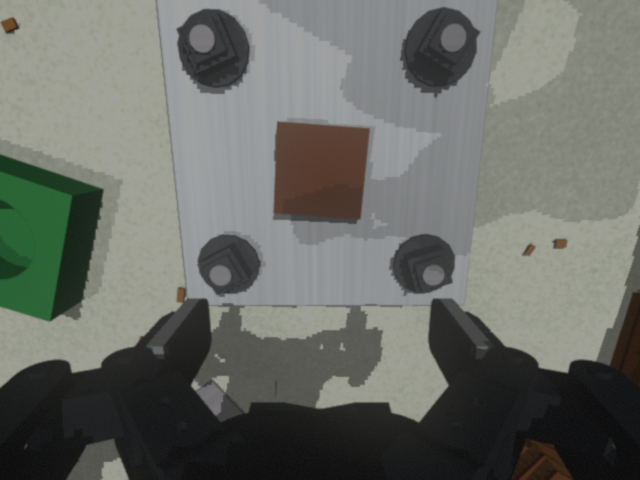

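Run:
```python
from h import *
s=load('w1');p=s['pixels'][:,:,::-1]
def crop(u,v,h=40):
    a=p[max(v-h,0):v+h,u-h:u+h].astype(float); a=np.clip(a*2.2,0,255).astype(np.uint8)
    return cv2.resize(a,(400,int(400*a.shape[0]/(2*h))),interpolation=cv2.INTER_CUBIC)
a=crop(214,50);d=crop(440,50);b=crop(229,265);c=crop(424,265)
h=300
cv2.imwrite('pics/z3.png',np.hstack([cv2.resize(np.vstack([a,b]),(400,600)) if 0 else np.vstack([a,b])[:,:],np.vstack([d,c])])[:800])
cv2.imwrite('pics/z3.png',cv2.resize(cv2.imread('pics/z3.png'),(600,600)))
for n,q in dict(a=(214,50),d=(440,50),b=(229,265),c=(424,265)).items(): print(n,plane(s,*q,.05).round(4))
```

```text
a [ 0.5196 -0.0233  0.05  ]
d [ 0.6364 -0.0173  0.05  ]
b [ 0.5259 -0.1403  0.05  ]
c [ 0.643  -0.1341  0.05  ]
```

View pics/z3.png

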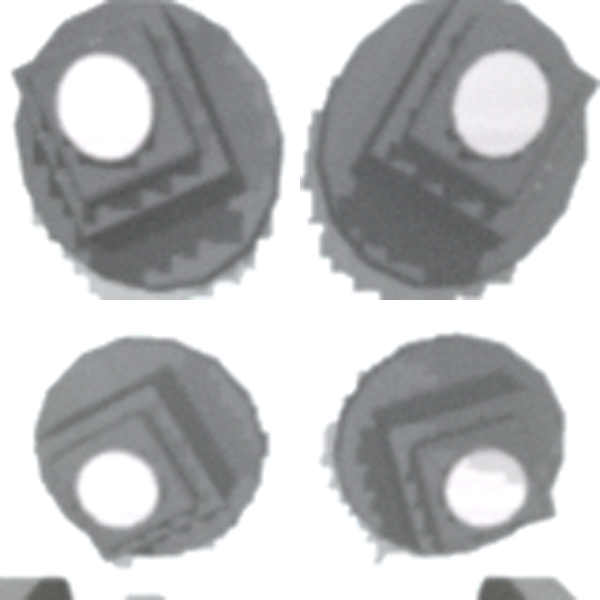

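Run:
```python
from h import *
s=load('w1');g=cv2.cvtColor(s['pixels'],cv2.COLOR_RGB2GRAY)
g=np.clip(g.astype(float)*2.2,0,255).astype(np.uint8)
for n,(u,v) in dict(a=(214,50),d=(440,50),b=(229,265),c=(424,265)).items():
    x0,y0=u-40,max(v-40,0)
    c=cv2.resize(g[y0:v+40,x0:u+40],None,fx=4,fy=4,interpolation=cv2.INTER_CUBIC)
    L=cv2.createLineSegmentDetector().detect(c)[0][:,0]
    print(n)
    for l in sorted(L,key=lambda l:-np.hypot(l[2]-l[0],l[3]-l[1]))[:14]:
        q=(l-1.5)/4; A=plane(s,q[0]+x0,q[1]+y0,.056);B=plane(s,q[2]+x0,q[3]+y0,.056)
        d=B-A;m=(A+B)/2;C=plane(s,u,v,.05)
        print('  len %.1fmm az90 %.1f  mid rel %s px %s'%(np.linalg.norm(d)*1e3,np.degrees(np.arctan2(d[1],d[0]))%90,((m-C)[:2]*1e3).round(1),(q+[x0,y0]*2).round(0)))
# stud caps
for n,(u,v) in dict(a=(202,39),d=(453,39),b=(220,275),c=(432,275)).items():
    m=(s['pixels'][max(v-25,0):v+25,u-25:u+25].min(2)>85).astype(np.uint8)
    k,lab,st,ce=cv2.connectedComponentsWithStats(m)
    i=lab[min(v,25),25]; print(n,st[i],(ce[i]+[u-25,max(v-25,0)]).round(2))
```

```text
a
  len 8.5mm az90 41.8  mid rel [14.6 10.6] px [234.  18. 245.  33.]
  len 8.5mm az90 80.1  mid rel [ -0.8 -18.3] px [218.  88. 202.  84.]
  len 7.4mm az90 84.4  mid rel [18.9 -2.2] px [249.  46. 248.  62.]
  len 7.6mm az90 47.6  mid rel [-11.8  11.2] px [181.  27. 191.  14.]
  len 7.2mm az90 66.0  mid rel [ 8.7 15.2] px [221.  10. 234.  18.]
  len 6.7mm az90 7.8  mid rel [-16.1  -2.4] px [180.  58. 177.  43.]
  len 6.6mm az90 19.4  mid rel [18.2  4.3] px [245.  33. 249.  47.]
  len 7.4mm az90 24.8  mid rel [ -4.1 -10.6] px [197.  73. 210.  67.]
  len 6.6mm az90 23.8  mid rel [-6.4 15.1] px [191.  15. 203.  10.]
  len 6.6mm az90 24.7  mid rel [ 8.5 -4.7] px [222.  61. 234.  56.]
  len 5.3mm az90 55.9  mid rel [-9.7  7. ] px [193.  25. 188.  35.]
  len 4.9mm az90 46.6  mid rel [-0.3  8.4] px [213.  32. 206.  24.]
  len 5.3mm az90 9.1  mid rel [-3.1 -2.3] px [199.  52. 210.  51.]
  len 5.2mm az90 10.7  mid rel [-6.   9.8] px [203.  24. 193.  25.]
d
  len 9.8mm az90 51.6  mid rel [ 12.1 -11.3] px [471.  65. 457.  81.]
  len 8.3mm az90 21.9  mid rel [-18.6  -7. ] px [407.  69. 403.  52.
[... 2208 characters left out ...]
.8mm az90 15.3  mid rel [-7. 20.] px [413. 236. 425. 233.]
  len 6.3mm az90 11.4  mid rel [ 5.4 -9.9] px [429. 285. 439. 284.]
  len 6.2mm az90 76.2  mid rel [15.  -1.2] px [454. 267. 450. 276.]
  len 6.4mm az90 20.5  mid rel [-19.1  -4.1] px [395. 278. 392. 268.]
  len 6.1mm az90 57.4  mid rel [ 7.6 17.1] px [440. 238. 448. 244.]
  len 5.7mm az90 88.4  mid rel [-20.3   2.2] px [392. 268. 393. 258.]
  len 5.5mm az90 74.0  mid rel [ 2.7 19.7] px [432. 234. 440. 237.]
  len 5.4mm az90 26.3  mid rel [  4.6 -13.7] px [436. 289. 427. 292.]
a [ 12  10  26  28 563] [201.35  37.85]
d [ 13  10  25  28 542] [453.13  37.08]
b [ 14  15  22  21 355] [219.9  275.03]
c [ 16  15  21  21 340] [433.15 274.9 ]
```

Run:
```python
from h import *
s=load('w1');g=cv2.cvtColor(s['pixels'],cv2.COLOR_RGB2GRAY).astype(float)
T=[]
for n,(u,v) in dict(a=(214,50),d=(440,50),b=(229,265),c=(424,265)).items():
    c=g[v-34:v+34,u-34:u+34]; c=np.clip((c-25)*3.6,0,255).astype(np.uint8)
    T.append(cv2.resize(c,(400,400),interpolation=cv2.INTER_CUBIC)[:, :])
cv2.imwrite('pics/z4.png',np.hstack(T[:2]));cv2.imwrite('pics/z5.png',np.hstack(T[2:]))
```

```text
(no output)
```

View pics/z4.png

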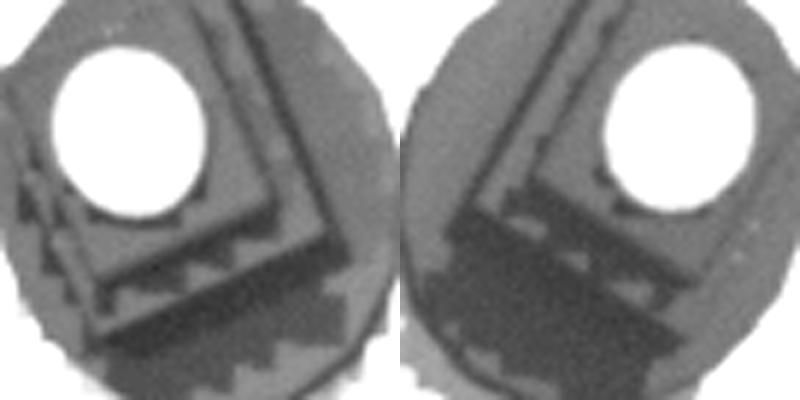

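View pics/z5.png

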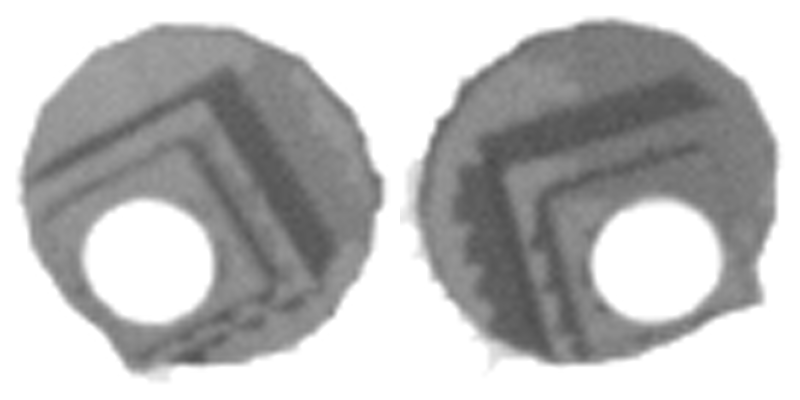

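Run:
```python
from h import *
s=load('w1')
P=dict(a=(214,50),d=(440,50),b=(229,265),c=(424,265))
Ls=dict(a=[(100,335,330,232),(237,5,330,232),(100,278,270,205)],d=[(75,205,190,0),(75,210,290,330),(140,185,295,283)],
b=[(200,105,310,285),(40,185,200,100),(50,215,185,145),(190,145,270,280)],c=[(100,165,318,105),(105,165,155,350),(85,140,290,80),(145,190,300,145)])
for n,(u,v) in P.items():
    o=[]
    for l in Ls[n]:
        l=np.array(l)/5.882-.4;A=plane(s,l[0]+u-34,l[1]+v-34,.058);B=plane(s,l[2]+u-34,l[3]+v-34,.058);d=B-A
        o.append(np.degrees(np.arctan2(d[1],d[0]))%90)
    print(n,np.round(o,1))
C={}
for n,q,z in[('a',(201.35,37.85),.0655),('d',(453.13,37.08),.0655),('b',(219.9,275.03),.0655),('c',(433.15,274.9),.0655)]:
    C[n]=plane(s,*q,z);print(n,C[n].round(4))
c=sum(C.values())/4;e=(C['d']-C['a']+C['c']-C['b']);print(c,np.degrees(np.arctan2(e[1],e[0])),[np.linalg.norm(C[i]-C[j]) for i,j in('ab','bc','cd','da','ac')])
S=load('scene0');t=load('top0')
# cross check with top: stud spots
g=t['pixels'].min(2)
for n in 'abcd':
    print(n,'top pred',proj(t,C[n])[0].round(1),'scene pred',proj(S,C[n])[0].round(1))
```

```text
a [24.6 24.3 23.7]
d [64.3 66.9 64.3]
b [30.6 31.1 30.6 29.6]
c [19.4 20.8 20.3 20.3]
a [ 0.518  -0.0217  0.0655]
d [ 0.6374 -0.0152  0.0655]
b [ 0.5245 -0.1411  0.0655]
c [ 0.6439 -0.1347  0.0655]
[ 0.58096644 -0.07816804  0.0655    ] 3.089592115746777 [np.float64(0.11957201610137856), np.float64(0.11958732226637793), np.float64(0.11975541160182465), np.float64(0.11956090036613962), np.float64(0.1692201255445108)]
a top pred [323.8 234.8] scene pred [313.6 246.2]
b top pred [375.2 231.8] scene pred [267.5 275.5]
c top pred [371.1 182.1] scene pred [304.9 315. ]
d top pred [320.5 185. ] scene pred [352.  281.4]
```

```bash
python3 -c "
from h import *
go(.60,-.098,.165,42)"
```

```text
t2.20 pos [ 0.5798 -0.1334  0.116 ] az 3.03 j6 -18.3 F [-0.8  0.4  0.6] M [ 0.026 -0.01   0.005] -> delta mm [-49.1  34.2  22. ] turn -39.0
```

>>> {"fn": "carry_out", "kwargs": {
  "deltas": [
    [-50,34,22,-39],
    [-50,34,22,-39],
    [-50,34,22,-39],
    [-50,34,22,-39],
    [-50,34,22,-39]
  ]
}}

```text
clock: 2.82
eef_pos: [0.6001, -0.0966, 0.1678]
eef_rot: [[0.002, -0.67, 0.742], [-0.001, 0.742, 0.67], [-1.0, -0.002, 0.001]]
force: [-0.2, -0.3, -0.3]
opening: 0.0848
```

```bash
python3 -c "
from h import *
s=snap('wrist','w2')
go(.547,.195,.3,41.7)"
```

```text
t2.88 pos [ 0.6001 -0.0969  0.1675] az 42.00 j6 -53.5 F [-0.3 -0.2 -0.8] M [-0.057 -0.026  0.004] -> delta mm [-132.9  252.2  155.9] turn 0.3
```

View pics/w2.png

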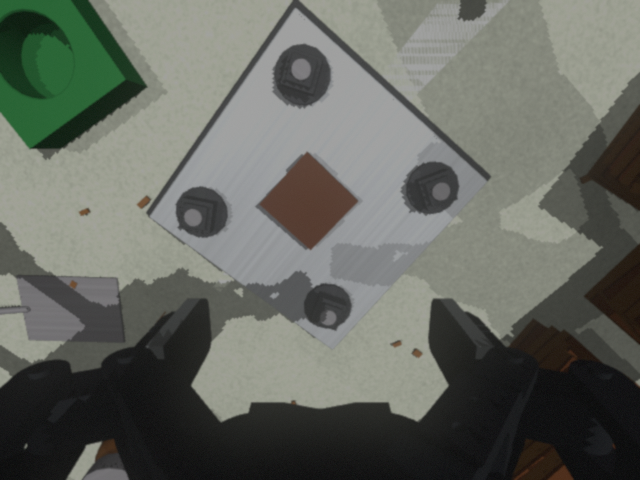

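Run:
```python
from h import *
w1=load('w1');w2=load('w2');t=load('top0');S=load('scene0')
p1=dict(a=(201.35,37.85),d=(453.13,37.08),b=(219.9,275.03),c=(433.15,274.9))
g0=dict(a=(302,69),d=(441,191),b=(192,216),c=(328,318))
X={}
for n,(u,v) in g0.items():
    m=(w2['pixels'][v-18:v+18,u-18:u+18].min(2)>85).astype(np.uint8)
    k,lab,st,ce=cv2.connectedComponentsWithStats(m,connectivity=4);i=lab[18,18];q=ce[i]+[u-18,v-18]
    x,e=tri((w1,*p1[n]),(w2,*q));X[n]=x;print(n,st[i],q.round(1),x.round(4),np.round(e,4))
c=sum(X.values())/4;e=(X['d']-X['a']+X['c']-X['b']);print(c,np.degrees(np.arctan2(e[1],e[0])))
```

```text
a [  7   7  20  22 346] [300.7  68.7] [ 0.5179 -0.0216  0.065 ] [0. 0.]
d [ 10  10  17  17 237] [440.9 191.1] [ 0.6375 -0.0151  0.0653] [0.0001 0.0001]
b [ 10  11  18  18 251] [192.5 217.1] [ 0.5245 -0.1412  0.0653] [0. 0.]
c [ 12  10  15  16 148] [329.5 318. ] [ 0.6209 -0.1111  0.132 ] [0.0005 0.0005]
[ 0.57519427 -0.07225188  0.08191538] 9.61495292695252
```

```bash
python3 -c "
from h import *
go(.567,.173,.20,41.7)"
```

```text
t2.88 pos [ 0.6001 -0.0969  0.1675] az 42.00 j6 -53.5 F [-0.3 -0.2 -0.8] M [-0.057 -0.026  0.004] -> delta mm [-32.8 222.7 156. ] turn 0.3
```

>>> {"fn": "carry_out", "kwargs": {
  "deltas": [
    [-33,222,156,0],
    [-33,222,156,0],
    [-33,222,156,0],
    [-33,222,156,0],
    [-33,222,156,0],
    [-33,222,156,0],
    [-33,222,156,0]
  ]
}}

```text
clock: 3.75
eef_pos: [0.5672, 0.1721, 0.2003]
eef_rot: [[0.002, -0.669, 0.743], [-0.002, 0.743, 0.669], [-1.0, -0.003, 0.0]]
force: [0.6, 0.4, -0.0]
opening: 0.0853
```

```bash
python3 -c "
from h import *
s=snap('wrist','w3')
go(.547,.195,.2,41.7)"
```

```text
t3.80 pos [0.5673 0.1716 0.2001] az 41.93 j6 -27.4 F [ 0.1  0.2 -0.3] M [-0.009  0.027 -0.   ] -> delta mm [ 0.  31.   0.5] turn 0.2
```

View pics/w3.png

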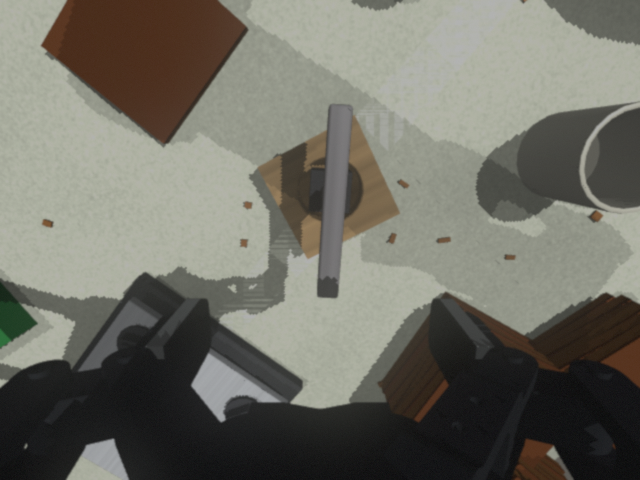

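Run:
```python
from h import *
s=load('w3');p=s['pixels'][:,:,::-1]
a=p[95:305,280:390];a=np.clip(a.astype(float)*1.6,0,255).astype(np.uint8)
a=cv2.resize(a,None,fx=2.8,fy=2.8,interpolation=cv2.INTER_CUBIC);cv2.imwrite('pics/z6.png',a)
for z in(.118,.122):
  A=plane(s,340,104,z);B=plane(s,328,280,z);d=A-B
  print(z,A.round(4),B.round(4),np.linalg.norm(d),np.degrees(np.arctan2(d[1],d[0])),((A+B)/2).round(4))
```

```text
0.118 [0.5176 0.2463 0.118 ] [0.5857 0.1612 0.118 ] 0.10901225961385581 128.68700599184564 [0.5517 0.2037 0.118 ]
0.122 [0.5177 0.2458 0.122 ] [0.5846 0.1622 0.122 ] 0.10707880783025243 128.6870059918456 [0.5512 0.204  0.122 ]
```

View pics/z6.png

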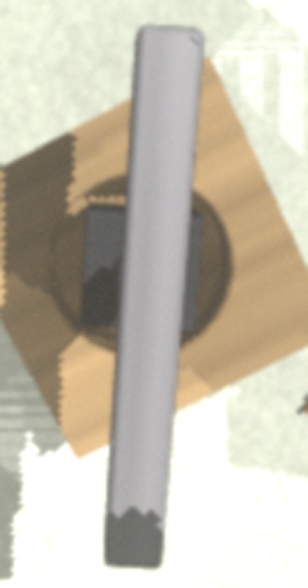

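Run:
```python
from h import *
s=load('w3');t=load('top0')
f=lambda x,y:((x+.5)/2.8-.5+280,(y+.5)/2.8-.5+95)
for z in(.118,.122,.126):
  A=plane(s,*f(170,26),z);B=plane(s,*f(135,567),z);d=A-B
  print(z,A.round(4),B.round(4),np.linalg.norm(d).round(4),np.degrees(np.arctan2(d[1],d[0])),((A+B)/2).round(4))
  w=[plane(s,*f(*q),z) for q in((122,300),(185,300))];print(np.linalg.norm(w[0]-w[1]))
# top-view ends
for q3,qt in(((170,26),(205.5,234)),((135,567),(248,200.5))):
  print(tri((s,*f(*q3)),(t,*qt)))
# hole: ellipse approx in zoom, center
print('hole',plane(s,*f(141,262),.034))
# socket ends
```

```text
0.118 [0.5177 0.2464 0.118 ] [0.5939 0.1521 0.118 ] 0.1213 128.91539033719704 [0.5558 0.1992 0.118 ]
0.013980487084730608
0.122 [0.5178 0.246  0.122 ] [0.5927 0.1533 0.122 ] 0.1191 128.91539033719704 [0.5553 0.1996 0.122 ]
0.013732527838813086
0.126 [0.5179 0.2455 0.126 ] [0.5914 0.1545 0.126 ] 0.117 128.91539033719704 [0.5547 0.2    0.126 ]
0.01348456859289565
(array([0.51739683, 0.24888173, 0.08393395]), [0.0013471721680219366, 0.0013471721680218514])
(array([0.59246218, 0.14980144, 0.11126303]), [0.0034272470993514195, 0.0034272470993513375])
hole [0.55457561 0.20077375 0.034     ]
```

Run:
```python
from h import *
s=load('w3');t=load('top0');S=load('scene0')
A=[.5178,.246,.121];B=[.593,.153,.121]
print(proj(t,[A,B]),proj(S,[A,B]))
go(.5553,.1996,.17,38.9)
```

```text
[[203.02089891 230.93042991]
 [245.84120872 197.6853974 ]] [[408.8621903  175.8319094 ]
 [402.01640361 212.56120332]]
t3.80 pos [0.5673 0.1716 0.2001] az 41.93 j6 -27.4 F [ 0.1  0.2 -0.3] M [-0.009  0.027 -0.   ] -> delta mm [30.  28.9  9.8] turn 3.0
```

>>> {"fn": "carry_out", "kwargs": {
  "deltas": [
    [30,29,10,3],
    [30,29,10,3],
    [30,29,10,3]
  ]
}}

```text
clock: 4.18
eef_pos: [0.5559, 0.1986, 0.1702]
eef_rot: [[0.002, -0.628, 0.778], [-0.002, 0.778, 0.628], [-1.0, -0.003, -0.0]]
force: [-0.6, 0.2, 0.6]
opening: 0.0857
```

Run:
```python
from h import *
w=snap('wrist','w4')
s=load('w3');S=load('scene0')
f=lambda x,y:((x+.5)/2.8-.5+280,(y+.5)/2.8-.5+95)
for q3,qs in(((170,26),(409,176.8)),((135,567),(402.6,213.5))):
  print(tri((s,*f(*q3)),(S,*qs)))
go(.5553,.1996,.113-.019,38.9)
```

```text
(array([0.51792363, 0.24658791, 0.11793794]), [0.00024440075030545793, 0.0002444007503057593])
(array([0.5940856 , 0.15293765, 0.11926336]), [0.000740236563921962, 0.0007402365639220483])
t4.22 pos [0.5564 0.1987 0.1709] az 38.88 j6 -21.5 F [-0.8 -0.2  1.5] M [-0.032 -0.013  0.012] -> delta mm [76.8  1.6 -0.4] turn -0.0
```

View pics/w4.png

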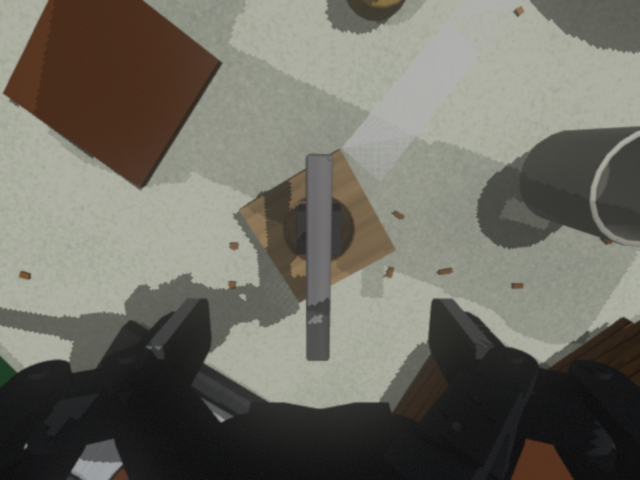

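Run:
```python
from h import *
s=load('w3');w=load('w4')
f=lambda x,y:((x+.5)/2.8-.5+280,(y+.5)/2.8-.5+95)
a=tri((s,*f(170,26)),(w,319,154.2));b=tri((s,*f(135,567)),(w,318,360));print(a,b,(a[0]+b[0])/2)
A=plane(w,319,154.2,.121);B=plane(w,318,360,.121);d=A-B;print((A+B)/2,np.linalg.norm(d),np.degrees(np.arctan2(d[1],d[0])))
print('hole',plane(w,319.5,227.5,.034), tri((s,*f(141,262)),(w,319.5,227.5)))
c=w['pixels'][130:370,230:410,::-1];cv2.imwrite('pics/z7.png',cv2.resize(np.clip(c*1.7,0,255).astype(np.uint8),None,fx=2.5,fy=2.5,interpolation=cv2.INTER_CUBIC))
```

```text
(array([0.51790368, 0.2463143 , 0.11933106]), [0.0001345157793795341, 0.00013451577937962516]) (array([0.59256608, 0.15323276, 0.12190675]), [0.0001308698220685731, 0.0001308698220687806]) [0.55523488 0.19977353 0.12061891]
[0.5554061  0.19955958 0.121     ] 0.11987071208244128 128.6121188034925
hole [0.5548674  0.20120362 0.034     ] (array([0.55503198, 0.20067773, 0.03145496]), [0.0002137669656316347, 0.00021376696563147653])
```

View pics/z7.png

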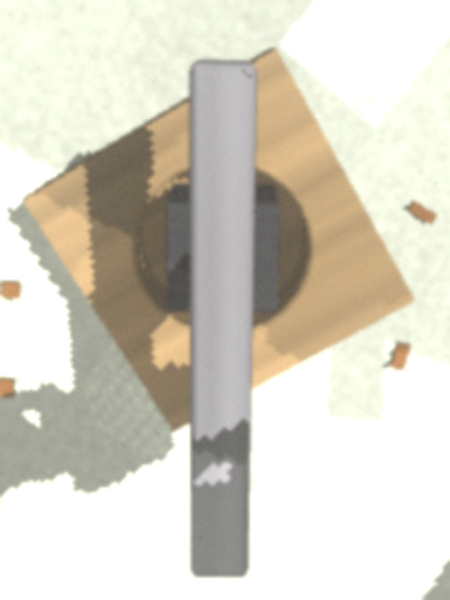

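>>> {"fn": "carry_out", "kwargs": {
  "deltas": [
    [60,1.3,-0.4,0.3],
    [78,1.3,-0.4,0.3],
    [78,1.3,-0.4,0.3],
    [78,1.3,-0.4,0.3]
  ]
}}

```text
clock: 4.72
eef_pos: [0.5571, 0.1996, 0.0948]
eef_rot: [[0.006, -0.623, 0.782], [-0.001, 0.782, 0.623], [-1.0, -0.004, 0.004]]
force: [-0.0, 1.8, -0.4]
opening: 0.0853
```

>>> {"fn": "carry_out", "kwargs": {
  "deltas": [
    [0,0,0,0],
    [0,0,0,0],
    [0,0,0,0],
    [0,0,0,0],
    [0,0,0,0],
    [0,0,0,0]
  ],
  "hand": 1,
  "force": 80
}}

```text
clock: 5.48
eef_pos: [0.5569, 0.1994, 0.095]
eef_rot: [[0.005, -0.624, 0.782], [-0.001, 0.782, 0.624], [-1.0, -0.004, 0.003]]
force: [-1.6, -1.7, 3.6]
opening: 0.0125
```

Run:
```python
from h import *
go(.5553,.1996,.093+.13,38.6);print(get_state()['opening'])
```

```text
t5.47 pos [0.5569 0.1994 0.095 ] az 38.57 j6 -21.1 F [-1.6 -1.7  3.6] M [-0.269  0.465  0.019] -> delta mm [-128.     0.6   -0.7] turn -0.0
0.01250677035861472
```

>>> {"fn": "carry_out", "kwargs": {
  "deltas": [
    [-30,0,0,0],
    [-60,0,0,0],
    [-90,0,0,0],
    [-100,0,0,0],
    [-100,0,0,0]
  ]
}}

```text
clock: 6.1
eef_pos: [0.5563, 0.1996, 0.1946]
eef_rot: [[0.005, -0.624, 0.782], [-0.001, 0.782, 0.624], [-1.0, -0.004, 0.003]]
force: [-0.0, 0.4, -4.1]
opening: 0.0127
```

Run:
```python
from h import *
s=snap('wrist','w5');S=snap('scene','s1')
a=S['pixels'][100:260,330:470,::-1];cv2.imwrite('pics/z8.png',np.hstack([cv2.resize(a,(420,480),interpolation=cv2.INTER_CUBIC),cv2.resize(s['pixels'][:,:,::-1],(380,480))]))
go(.518,-.0217,.195,24)
```

```text
t6.20 pos [0.5552 0.1993 0.193 ] az 38.57 j6 -21.1 F [ 0.3 -0.5 -3.8] M [-0.007  0.     0.041] -> delta mm [  -1.6 -149.5 -166.9] turn 14.6
```

View pics/z8.png

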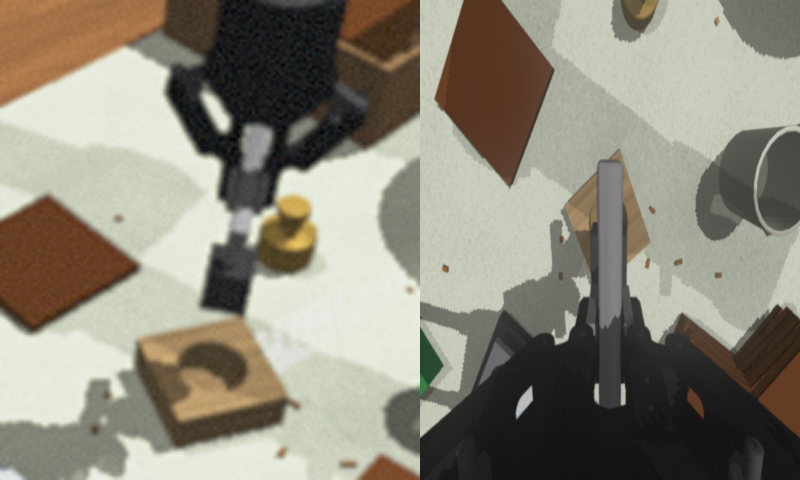

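Run:
```python
from h import *
s=load('w5');S=load('s1');st=get_state();R=np.array(st['eef_rot']);T=np.array(st['eef_pos'])
ends=[T+R@np.array([-.026,.0011+k*.06,0]) for k in(1,-1)];print(proj(s,ends))
m=T+R@np.array([.087,.0011,0]);print(m)
c=[m+R@np.array([0,a*.017,b*.017]) for a in(1,-1) for b in(1,-1)];print(proj(S,c))
a=S['pixels'][170:215,385:425,::-1];cv2.imwrite('pics/z9.png',cv2.resize(a,None,fx=10,fy=10,interpolation=cv2.INTER_CUBIC))
cv2.imwrite('pics/z10.png',cv2.resize(s['pixels'][145:430,270:370,::-1],None,fx=2,fy=2))
```

```text
[[313.86103772 158.98935622]
 [314.95987632 463.49623046]]
[0.5547683  0.19992527 0.10602347]
[[413.22360912 194.44771992]
 [397.94135546 191.81191768]
 [411.34664325 204.85993319]
 [395.7403088  202.10900704]]
```

View pics/z9.png

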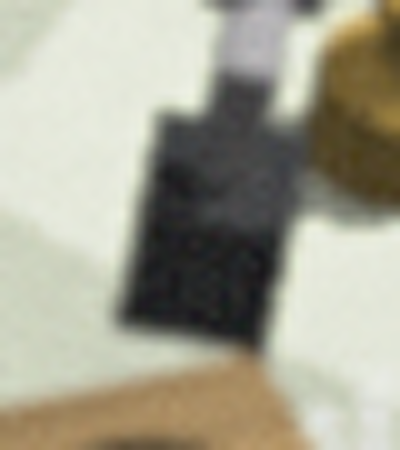

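View pics/z10.png

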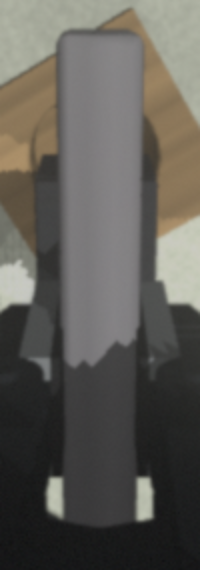

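```bash
cat >> h.py <<'E'
N=dict(a=(.5179,-.0216),b=(.5245,-.1411),c=(.6439,-.1347),d=(.6375,-.0151))
OFF=np.array([.087,.001,0.])
def mouth(xy,z,az):
    s=get_state();R=np.array(s['eef_rot']);p=np.array(s['eef_pos']);c=np.degrees(np.arctan2(R[1,2],R[0,2]));t=(c-az+180)%360-180
    a=np.radians(t);o=np.array([OFF[0],OFF[1]*np.cos(a)-OFF[2]*np.sin(a),OFF[1]*np.sin(a)+OFF[2]*np.cos(a)])
    if isinstance(xy,str): xy=N[xy]
    d=(R.T@(np.array([*xy,z])-p)-o)*1e3
    print('t%.2f'%s['clock'],p.round(4),'az %.2f j6 %.1f'%(c,s['qpos'][5]),'tilt',R[:2,0].round(4),'mouth',(p+R@OFF).round(4),'F',np.round(s['force'],1),'M',np.round(s['ft_torque'],3),'\n -> d',d.round(1),'turn %.1f'%t)
E
python3 -c "
from h import *
mouth('a',.085,24)"
```

```text
t6.20 [0.5552 0.1993 0.193 ] az 38.57 j6 -21.1 tilt [ 0.0024 -0.0022] mouth [0.5548 0.1998 0.106 ] F [ 0.3 -0.5 -3.8] M [-0.007  0.     0.041] 
 -> d [  21.4 -150.  -167.2] turn 14.6
```

>>> {"fn": "carry_out", "kwargs": {
  "deltas": [
    [0,-150,-167,14.6],
    [0,-150,-167,14.6],
    [0,-150,-167,14.6],
    [21,-150,-167,14.6],
    [21,-150,-167,14.6],
    [21,-150,-167,14.6],
    [21,-150,-167,14.6]
  ]
}}

```text
clock: 7.08
eef_pos: [0.5187, -0.0212, 0.1725]
eef_rot: [[0.003, -0.407, 0.913], [-0.002, 0.913, 0.407], [-1.0, -0.003, 0.002]]
force: [-0.1, 0.2, -4.0]
opening: 0.0123
```

```bash
python3 -c "
from h import *
mouth('a',.05,24)
S=snap('scene','s2');s=snap('wrist','w6')
a=S['pixels'][170:290,260:370,::-1];cv2.imwrite('pics/z11.png',np.hstack([cv2.resize(a,(440,480),interpolation=cv2.INTER_CUBIC),cv2.resize(s['pixels'][:,:,::-1],(360,480))]))
"
```

```text
t7.08 [ 0.5187 -0.0212  0.1725] az 24.04 j6 -29.0 tilt [ 0.0027 -0.0019] mouth [ 0.5185 -0.0205  0.0855] F [-0.1  0.2 -4. ] M [-0.022 -0.021  0.019] 
 -> d [35.5 -0.7 -1.1] turn 0.0
```

View pics/z11.png

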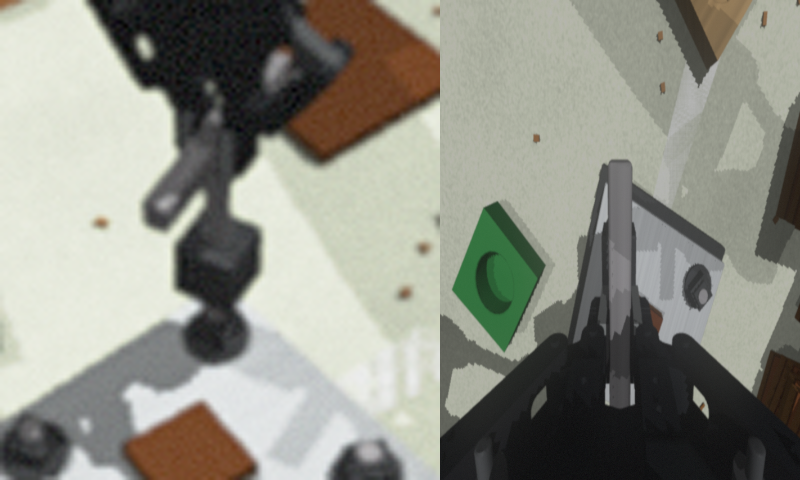

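>>> {"fn": "carry_out", "kwargs": {
  "deltas": [
    [15,-0.7,-1.1,0],
    [20,-0.7,-1.1,0],
    [25,-0.7,-1.1,0],
    [30,-0.7,-1.1,0]
  ]
}}

```text
clock: 7.68
eef_pos: [0.5182, -0.0223, 0.1424]
eef_rot: [[0.003, -0.408, 0.913], [-0.002, 0.913, 0.408], [-1.0, -0.003, 0.002]]
force: [-0.6, 0.1, -3.4]
opening: 0.013
```

```bash
python3 -c "
from h import *
mouth('a',.0495,24)
"
```

```text
t7.67 [ 0.5182 -0.0223  0.1424] az 24.07 j6 -29.2 tilt [ 0.0031 -0.0021] mouth [ 0.5181 -0.0216  0.0554] F [-0.6  0.1 -3.4] M [-0.012 -0.022 -0.017] 
 -> d [ 5.9  0.1 -0.2] turn 0.1
```

>>> {"fn": "carry_out", "kwargs": {
  "deltas": [
    [3,0,0,0],
    [6,0,0,0],
    [6,0,0,5],
    [6,0,0,8],
    [6,0,0,8],
    [6,0,0,8]
  ]
}}

```text
clock: 8.43
eef_pos: [0.5184, -0.0225, 0.1363]
eef_rot: [[0.003, -0.278, 0.961], [-0.002, 0.961, 0.278], [-1.0, -0.003, 0.003]]
force: [0.9, -1.3, -5.4]
opening: 0.0125
```

```bash
python3 -c "
from h import *
mouth('a',.0495,24-50)
"
```

```text
t8.43 [ 0.5184 -0.0225  0.1363] az 16.12 j6 -21.2 tilt [ 0.0035 -0.0024] mouth [ 0.5184 -0.0218  0.0493] F [ 0.9 -1.3 -5.4] M [-0.19  -0.217  0.065] 
 -> d [-0.2  0.5 -1.1] turn 42.1
```

>>> {"fn": "carry_out", "kwargs": {
  "deltas": [
    [0,0,0,7],
    [0,0.1,-0.3,15],
    [0,0.2,-0.5,23],
    [0,0.3,-0.8,31],
    [0,0.4,-1,38],
    [0,0.5,-1.1,42],
    [0,0.5,-1.1,42],
    [0,0.5,-1.1,42]
  ]
}}

```text
clock: 9.43
eef_pos: [0.5171, -0.0227, 0.1361]
eef_rot: [[0.003, 0.435, 0.9], [-0.003, 0.9, -0.435], [-1.0, -0.001, 0.004]]
force: [0.8, -3.6, -8.0]
opening: 0.0128
```

```bash
python3 -c "
from h import *
mouth('a',.09,24-48)
"
```

```text
t9.43 [ 0.5171 -0.0227  0.1361] az -25.79 j6 20.7 tilt [ 0.0034 -0.0031] mouth [ 0.5179 -0.0221  0.0491] F [ 0.8 -3.6 -8. ] M [-0.713 -0.41   0.059] 
 -> d [-40.9   0.4   0. ] turn -1.8
```

```bash
python3 -c "
from h import *
mouth('c',.09,20.2)
mouth('c',.057,20.2)
"
```

```text
t9.43 [ 0.5171 -0.0227  0.1361] az -25.79 j6 20.7 tilt [ 0.0034 -0.0031] mouth [ 0.5179 -0.0221  0.0491] F [ 0.8 -3.6 -8. ] M [-0.713 -0.41   0.059] 
 -> d [-40.1 -46.3 163.3] turn -46.0
t9.43 [ 0.5171 -0.0227  0.1361] az -25.79 j6 20.7 tilt [ 0.0034 -0.0031] mouth [ 0.5179 -0.0221  0.0491] F [ 0.8 -3.6 -8. ] M [-0.713 -0.41   0.059] 
 -> d [ -7.1 -46.3 163.2] turn -46.0
```

>>> {"fn": "carry_out", "kwargs": {
  "deltas": [
    [0,0,0,-5],
    [-15,0,0,-5],
    [-40,0,0,-8],
    [-42,-20,60,-18],
    [-42,-36,120,-28],
    [-42,-46.3,163.3,-38],
    [-42,-46.3,163.3,-46],
    [-42,-46.3,163.3,-46]
  ]
}}

```text
clock: 10.42
eef_pos: [0.6443, -0.1353, 0.1798]
eef_rot: [[0.003, -0.343, 0.939], [-0.002, 0.939, 0.343], [-1.0, -0.003, 0.002]]
force: [-0.0, 0.2, -3.6]
opening: 0.0125
```

```bash
python3 -c "
from h import *
mouth('c',.055,20.2)
"
```

```text
t10.43 [ 0.6443 -0.1353  0.1798] az 20.03 j6 -34.0 tilt [ 0.0033 -0.0022] mouth [ 0.6442 -0.1345  0.0928] F [-0.   0.2 -3.6] M [-0.009 -0.016 -0.014] 
 -> d [37.8  0.1 -0.4] turn -0.2
```

>>> {"fn": "carry_out", "kwargs": {
  "deltas": [
    [15,0,-0.3,0],
    [25,0,-0.4,0],
    [32,0,-0.4,0],
    [38,0,-0.4,0],
    [41,0,-0.4,0]
  ]
}}

```text
clock: 11.05
eef_pos: [0.6439, -0.1354, 0.1384]
eef_rot: [[0.003, -0.342, 0.94], [-0.002, 0.94, 0.342], [-1.0, -0.003, 0.002]]
force: [-0.2, -0.3, -3.1]
opening: 0.0124
```

```bash
python3 -c "
from h import *
mouth('c',.0495,20.2-8)
"
```

```text
t11.05 [ 0.6439 -0.1354  0.1384] az 20.03 j6 -34.0 tilt [ 0.003  -0.0021] mouth [ 0.6438 -0.1347  0.0514] F [-0.2 -0.3 -3.1] M [-0.068 -0.008 -0.025] 
 -> d [ 1.9 -0.1 -0.1] turn 7.8
```

>>> {"fn": "carry_out", "kwargs": {
  "deltas": [
    [2,0,0,4],
    [2,0,-0.2,12],
    [2,0,-0.4,21],
    [2,0.1,-0.6,30],
    [2,0.2,-0.8,39],
    [2,0.4,-0.9,47],
    [2,0.4,-0.9,50],
    [2,0.4,-0.9,50]
  ]
}}

```text
clock: 12.05
eef_pos: [0.6432, -0.1361, 0.1358]
eef_rot: [[0.004, 0.499, 0.867], [-0.003, 0.867, -0.499], [-1.0, -0.001, 0.005]]
force: [2.5, -3.1, -7.8]
opening: 0.0128
```

```bash
python3 -c "
from h import *
mouth('b',.09,30.5)
"
```

```text
t12.05 [ 0.6432 -0.1361  0.1358] az -29.93 j6 16.0 tilt [ 0.0035 -0.0034] mouth [ 0.644  -0.1355  0.0488] F [ 2.5 -3.1 -7.8] M [-0.83  -0.55   0.122] 
 -> d [-41.6 -64.  -99.7] turn -60.4
```

>>> {"fn": "carry_out", "kwargs": {
  "deltas": [
    [0,0,0,-5],
    [-15,0,0,-5],
    [-42,0,0,-12],
    [-42,-30,-45,-22],
    [-42,-64,-99.7,-32],
    [-42,-64,-99.7,-42],
    [-42,-64,-99.7,-52],
    [-42,-64,-99.7,-60.4]
  ]
}}

```text
clock: 13.05
eef_pos: [0.5245, -0.1414, 0.1793]
eef_rot: [[0.005, -0.51, 0.86], [-0.003, 0.86, 0.51], [-1.0, -0.005, 0.003]]
force: [0.9, 0.0, -3.8]
opening: 0.0126
```

```bash
python3 -c "
from h import *
mouth('b',.0515,30.5)
"
```

```text
t13.05 [ 0.5245 -0.1414  0.1793] az 30.67 j6 -48.3 tilt [ 0.0048 -0.0031] mouth [ 0.5245 -0.1408  0.0923] F [ 0.9  0.  -3.8] M [ 0.019 -0.061  0.032] 
 -> d [40.8 -0.1 -0.2] turn 0.2
```

>>> {"fn": "carry_out", "kwargs": {
  "deltas": [
    [15,-0.1,-0.2,0],
    [25,-0.1,-0.2,0],
    [32,-0.1,-0.2,0],
    [38,-0.1,-0.2,0],
    [41,-0.1,-0.2,0]
  ]
}}

```text
clock: 13.68
eef_pos: [0.5244, -0.1416, 0.1377]
eef_rot: [[0.004, -0.51, 0.86], [-0.003, 0.86, 0.51], [-1.0, -0.004, 0.002]]
force: [0.3, 0.6, -3.2]
opening: 0.0124
```

```bash
python3 -c "
from h import *
mouth('b',.0495,30.5-8)
"
```

```text
t13.68 [ 0.5244 -0.1416  0.1377] az 30.65 j6 -48.3 tilt [ 0.0039 -0.0028] mouth [ 0.5242 -0.141   0.0507] F [ 0.3  0.6 -3.2] M [-0.003  0.074  0.069] 
 -> d [ 1.2 -0.2  0. ] turn 8.1
```

>>> {"fn": "carry_out", "kwargs": {
  "deltas": [
    [1,0,0,4],
    [1,0,-0.2,12],
    [1,0,-0.3,21],
    [1,0.1,-0.5,30],
    [1,0.2,-0.6,39],
    [1,0.4,-0.7,47],
    [1,0.4,-0.7,50],
    [1,0.4,-0.7,50]
  ]
}}

```text
clock: 14.68
eef_pos: [0.5238, -0.1423, 0.1362]
eef_rot: [[0.004, 0.331, 0.944], [-0.004, 0.944, -0.331], [-1.0, -0.002, 0.005]]
force: [1.6, -3.6, -8.0]
opening: 0.0125
```

```bash
python3 -c "
from h import *
mouth('d',.09,65)
mouth('d',.09,-25)
"
```

```text
t14.68 [ 0.5238 -0.1423  0.1362] az -19.31 j6 1.7 tilt [ 0.0042 -0.0041] mouth [ 0.5245 -0.1418  0.0492] F [ 1.6 -3.6 -8. ] M [-0.817 -0.36   0.048] 
 -> d [-40.8 157.7  66. ] turn -84.3
t14.68 [ 0.5238 -0.1423  0.1362] az -19.31 j6 1.7 tilt [ 0.0042 -0.0041] mouth [ 0.5245 -0.1418  0.0492] F [ 1.6 -3.6 -8. ] M [-0.817 -0.36   0.048] 
 -> d [-40.8 156.8  64.9] turn 5.7
```

>>> {"fn": "carry_out", "kwargs": {
  "deltas": [
    [0,0,0,-5],
    [-15,0,0,-5],
    [-40,0,0,-3],
    [-42,55,22,0],
    [-42,110,45,5.7],
    [-42,156.8,64.9,5.7],
    [-42,156.8,64.9,5.7],
    [-42,156.8,64.9,5.7]
  ]
}}

```text
clock: 15.68
eef_pos: [0.6364, -0.0153, 0.1788]
eef_rot: [[0.004, 0.423, 0.906], [-0.004, 0.906, -0.422], [-1.0, -0.002, 0.005]]
force: [-0.4, -0.4, -2.7]
opening: 0.013
```

```bash
python3 -c "
from h import *
mouth('d',.0515,-25)
"
```

```text
t15.68 [ 0.6364 -0.0153  0.1788] az -24.99 j6 21.6 tilt [ 0.0036 -0.0042] mouth [ 0.6372 -0.0148  0.0918] F [-0.4 -0.4 -2.7] M [-0.053 -0.001 -0.018] 
 -> d [40.3 -0.   0.2] turn 0.0
```

>>> {"fn": "carry_out", "kwargs": {
  "deltas": [
    [15,0,0.2,0],
    [25,0,0.2,0],
    [32,0,0.2,0],
    [38,0,0.2,0],
    [40,0,0.2,0]
  ]
}}

```text
clock: 16.3
eef_pos: [0.6367, -0.0159, 0.1383]
eef_rot: [[0.003, 0.423, 0.906], [-0.004, 0.906, -0.423], [-1.0, -0.002, 0.005]]
force: [0.5, 0.2, -3.4]
opening: 0.0125
```

```bash
python3 -c "
from h import *
mouth('d',.0495,-33)
"
```

```text
t16.30 [ 0.6367 -0.0159  0.1383] az -25.01 j6 21.6 tilt [ 0.0034 -0.0043] mouth [ 0.6374 -0.0153  0.0513] F [ 0.5  0.2 -3.4] M [-0.089 -0.109 -0.026] 
 -> d [ 1.8  0.3 -0.2] turn 8.0
```

>>> {"fn": "carry_out", "kwargs": {
  "deltas": [
    [2,0.2,0,4],
    [2,0.2,-0.2,12],
    [2,0.2,-0.3,21],
    [2,0.2,-0.5,30],
    [2,0.3,-0.6,39],
    [2,0.5,-0.7,47],
    [2,0.5,-0.7,50],
    [2,0.5,-0.7,50]
  ]
}}

```text
clock: 17.3
eef_pos: [0.6357, -0.0159, 0.1356]
eef_rot: [[0.002, 0.966, 0.26], [-0.006, 0.26, -0.966], [-1.0, 0.0, 0.006]]
force: [0.1, -3.2, -7.1]
opening: 0.0125
```

```bash
python3 -c "
from h import *
mouth('a',.09,-21)
"
```

```text
t17.30 [ 0.6357 -0.0159  0.1356] az -74.95 j6 71.6 tilt [ 0.0019 -0.0057] mouth [ 0.6369 -0.0161  0.0486] F [ 0.1 -3.2 -7.1] M [-0.763 -0.043  0.011] 
 -> d [ -41.6 -115.9  -24.5] turn -54.0
```

>>> {"fn": "carry_out", "kwargs": {
  "deltas": [
    [0,0,0,-5],
    [-15,0,0,-5],
    [-42,0,0,-12],
    [-42,-50,-12,-22],
    [-42,-100,-24.5,-32],
    [-42,-115.9,-24.5,-42],
    [-42,-115.9,-24.5,-52],
    [-42,-115.9,-24.5,-54]
  ]
}}

```text
clock: 18.3
eef_pos: [0.5179, -0.0217, 0.1792]
eef_rot: [[0.005, 0.359, 0.934], [-0.005, 0.934, -0.358], [-1.0, -0.003, 0.006]]
force: [0.1, 0.2, -3.9]
opening: 0.0128
```

```bash
python3 -c "
from h import *
s=snap('wrist','w7')
mouth('a',.05,-21)
"
```

```text
t18.35 [ 0.518  -0.0217  0.179 ] az -20.99 j6 16.2 tilt [ 0.0042 -0.0052] mouth [ 0.5187 -0.0213  0.092 ] F [ 0.7 -0.  -3.4] M [ 0.025 -0.007 -0.069] 
 -> d [42.  -0.5 -0.9] turn 0.0
```

View pics/w7.png

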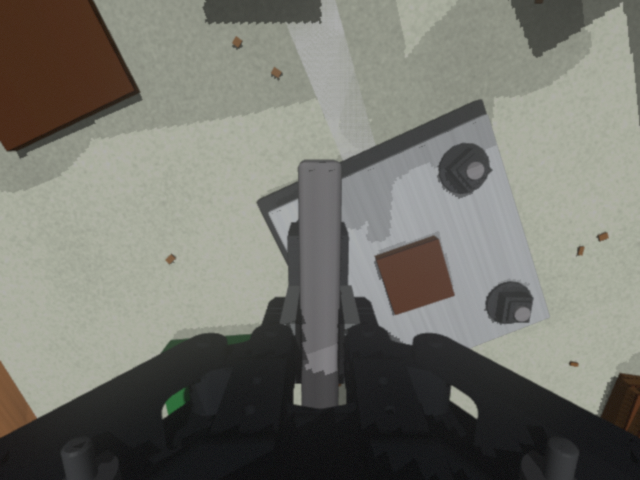

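```bash
python3 -c "
from h import *
s=load('w7');g=cv2.cvtColor(s['pixels'],cv2.COLOR_RGB2GRAY).astype(float)
T=[cv2.resize(np.clip((g[v-30:v+30,u-30:u+30]-25)*3.6,0,255).astype(np.uint8),(400,400),interpolation=cv2.INTER_CUBIC) for u,v in((464,168),(510,302))]
cv2.imwrite('pics/z12.png',np.hstack(T))
"
```

```text
(no output)
```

View pics/z12.png

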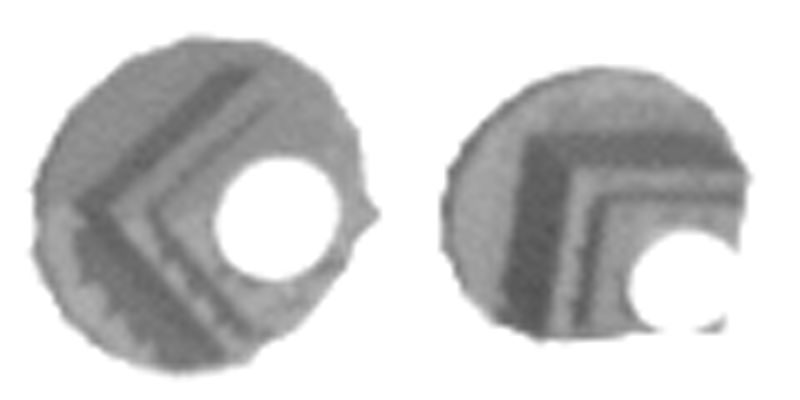

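```bash
python3 -c "
from h import *
s=load('w7')
for n,(u,v),L in(('d',(464,168),[(150,205,270,100),(160,215,245,330),(115,205,220,355),(85,195,250,70)]),('c',(510,302),[(205,190,340,200),(192,200,180,320),(170,175,340,182),(170,175,150,335)])):
    for l in L:
        l=np.array(l)/(400/60)-.4;A=plane(s,l[0]+u-30,l[1]+v-30,.058);B=plane(s,l[2]+u-30,l[3]+v-30,.058);d=B-A
        print(n,np.degrees(np.arctan2(d[1],d[0]))%90)
"
```

```text
d 22.098262348979766
d 19.519998896158455
d 18.026052552704243
d 17.48079813277082
c 64.30207157930454
c 71.5716077627854
c 66.29783810656285
c 70.08947915326777
```

>>> {"fn": "carry_out", "kwargs": {
  "deltas": [
    [15,-0.5,-0.9,0],
    [25,-0.5,-0.9,0],
    [32,-0.5,-0.9,0],
    [38,-0.5,-0.9,0],
    [42.5,-0.5,-0.9,0],
    [42.5,-0.5,-0.9,0]
  ]
}}

```text
clock: 19.1
eef_pos: [0.5171, -0.0223, 0.136]
eef_rot: [[0.004, 0.358, 0.934], [-0.006, 0.934, -0.358], [-1.0, -0.004, 0.006]]
force: [0.8, -0.7, -4.5]
opening: 0.0125
```

```bash
python3 -c "
from h import *
mouth('a',.049,-46)
"
```

```text
t19.10 [ 0.5171 -0.0223  0.136 ] az -20.99 j6 16.1 tilt [ 0.0038 -0.0056] mouth [ 0.5178 -0.0219  0.049 ] F [ 0.8 -0.7 -4.5] M [-0.336 -0.136  0.028] 
 -> d [ 0.   0.4 -0.4] turn 25.0
```

>>> {"fn": "carry_out", "kwargs": {
  "deltas": [
    [0,0,0,8],
    [0,0.1,-0.2,16],
    [0,0.2,-0.3,23],
    [0,0.3,-0.4,27],
    [0,0.3,-0.4,27]
  ]
}}

```text
clock: 19.73
eef_pos: [0.5166, -0.0225, 0.1358]
eef_rot: [[0.003, 0.742, 0.67], [-0.007, 0.67, -0.742], [-1.0, -0.002, 0.007]]
force: [-0.1, -2.7, -5.7]
opening: 0.0128
```

```bash
cat >> h.py <<'E'
def q(n):
    import json
    s=get_state();R=np.array(s['eef_rot']);p=np.array(s['eef_pos'])
    print('t%.2f az %.2f Mz %.3f F %s mouthxy err mm %s z %.4f'%(s['clock'],np.degrees(np.arctan2(R[1,2],R[0,2])),s['ft_torque'][2],np.round(s['force'],1),((p+R@OFF)[:2]*1e3-np.array(N[n])*1e3).round(1),(p+R@OFF)[2]), 'M',np.round(s['ft_torque'][:2],2),'tq6 %.3f'%s['joint_torque'][5])
E
python3 -c "
from h import *
q('a')"
```

```text
t19.73 az -47.93 Mz 0.106 F [-0.1 -2.7 -5.7] mouthxy err mm [-0.2 -0.8] z 0.0488 M [-0.84 -0.14] tq6 0.311
```

>>> {"fn": "carry_out", "kwargs": {
  "deltas": [
    [0,0,0,3],
    [0,0,0,3]
  ]
}}

```text
clock: 19.98
eef_pos: [0.5166, -0.0226, 0.1357]
eef_rot: [[0.003, 0.775, 0.632], [-0.007, 0.632, -0.775], [-1.0, -0.002, 0.008]]
force: [0.5, -3.0, -5.8]
opening: 0.0125
```

```bash
python3 -c "
from h import *
q('a')"
```

```text
t19.98 az -50.84 Mz 0.053 F [ 0.5 -3.  -5.8] mouthxy err mm [-0.3 -1. ] z 0.0487 M [-0.63 -0.13] tq6 0.236
```

>>> {"fn": "carry_out", "kwargs": {
  "deltas": [
    [0,0,0,3],
    [0,0,0,3]
  ]
}}

```text
clock: 20.23
eef_pos: [0.5164, -0.0227, 0.1356]
eef_rot: [[0.003, 0.806, 0.592], [-0.007, 0.592, -0.806], [-1.0, -0.002, 0.008]]
force: [1.4, -2.6, -5.8]
opening: 0.0126
```

```bash
python3 -c "
from h import *
q('a')"
```

```text
t20.23 az -53.72 Mz 0.043 F [ 1.4 -2.6 -5.8] mouthxy err mm [-0.4 -1.1] z 0.0486 M [-0.59 -0.12] tq6 0.232
```

>>> {"fn": "carry_out", "kwargs": {
  "deltas": [
    [0,0.4,-0.5,3],
    [0,0.4,-0.5,3]
  ]
}}

```text
clock: 20.48
eef_pos: [0.5164, -0.0223, 0.1356]
eef_rot: [[0.003, 0.835, 0.551], [-0.008, 0.551, -0.835], [-1.0, -0.002, 0.008]]
force: [0.5, -3.6, -6.1]
opening: 0.0126
```

```bash
python3 -c "
from h import *
q('a')"
```

```text
t20.48 az -56.59 Mz 0.138 F [ 0.5 -3.6 -6.1] mouthxy err mm [-0.4 -0.8] z 0.0486 M [-0.9  -0.12] tq6 0.304
```

>>> {"fn": "carry_out", "kwargs": {
  "deltas": [
    [0,0,0,3],
    [0,0,0,3]
  ]
}}

```text
clock: 20.72
eef_pos: [0.5164, -0.0224, 0.1356]
eef_rot: [[0.003, 0.861, 0.508], [-0.008, 0.508, -0.861], [-1.0, -0.002, 0.008]]
force: [1.3, -3.1, -5.4]
opening: 0.0126
```

```bash
python3 -c "
from h import *
q('a')"
```

```text
t20.73 az -59.46 Mz 0.243 F [ 1.3 -3.1 -5.4] mouthxy err mm [-0.4 -1. ] z 0.0486 M [-0.73 -0.08] tq6 0.404
```

>>> {"fn": "carry_out", "kwargs": {
  "deltas": [
    [0,0,0,3],
    [0,0,0,3]
  ]
}}

```text
clock: 20.98
eef_pos: [0.5163, -0.0224, 0.1356]
eef_rot: [[0.003, 0.885, 0.465], [-0.008, 0.465, -0.885], [-1.0, -0.001, 0.008]]
force: [0.3, -1.8, -4.8]
opening: 0.0125
```

```bash
python3 -c "
from h import *
q('a')"
```

```text
t20.98 az -62.31 Mz 0.320 F [ 0.3 -1.8 -4.8] mouthxy err mm [-0.5 -1.1] z 0.0486 M [-0.67 -0.02] tq6 0.488
```

>>> {"fn": "carry_out", "kwargs": {
  "deltas": [
    [0,0.1,-0.3,4],
    [0,0.2,-0.5,8.5],
    [0,0.2,-0.5,8.5],
    [0,0.2,-0.5,8.5]
  ]
}}

```text
clock: 21.48
eef_pos: [0.5161, -0.0221, 0.1354]
eef_rot: [[0.002, 0.944, 0.331], [-0.008, 0.331, -0.944], [-1.0, -0.001, 0.009]]
force: [0.1, -3.8, -6.3]
opening: 0.0124
```

```bash
python3 -c "
from h import *
q('a')
mouth('c',.09,-23.5)"
```

```text
t21.48 az -70.68 Mz 0.307 F [ 0.1 -3.8 -6.3] mouthxy err mm [-0.7 -0.9] z 0.0485 M [-0.96 -0.04] tq6 0.296
t21.48 [ 0.5161 -0.0221  0.1354] az -70.68 j6 66.1 tilt [ 0.0024 -0.0084] mouth [ 0.5172 -0.0225  0.0485] F [ 0.1 -3.8 -6.3] M [-0.964 -0.041  0.307] 
 -> d [-40.3  82.7 148.9] turn -47.2
```

>>> {"fn": "carry_out", "kwargs": {
  "deltas": [
    [0,0,0,-9],
    [-12,0,0,-9],
    [-40,0,0,-9],
    [-42,27,49,-19],
    [-42,55,99,-29],
    [-42,82.7,148.9,-39],
    [-42,82.7,148.9,-47.2],
    [-42,82.7,148.9,-47.2]
  ]
}}

```text
clock: 22.48
eef_pos: [0.6439, -0.1345, 0.1793]
eef_rot: [[0.003, 0.403, 0.915], [-0.006, 0.915, -0.403], [-1.0, -0.005, 0.005]]
force: [-0.2, 0.5, -3.4]
opening: 0.0127
```

```bash
python3 -c "
from h import *
mouth('c',.0495,-23.5)"
```

```text
t22.48 [ 0.6439 -0.1345  0.1793] az -23.75 j6 10.1 tilt [ 0.0026 -0.0064] mouth [ 0.6445 -0.1342  0.0923] F [-0.2  0.5 -3.4] M [ 0.03   0.016 -0.022] 
 -> d [42.8 -0.6 -0.6] turn -0.2
```

>>> {"fn": "carry_out", "kwargs": {
  "deltas": [
    [15,-0.5,-0.6,0],
    [25,-0.5,-0.6,0],
    [32,-0.5,-0.6,0],
    [38,-0.5,-0.6,0],
    [43,-0.5,-0.6,0],
    [43,-0.5,-0.6,0]
  ]
}}

```text
clock: 23.22
eef_pos: [0.6433, -0.1352, 0.1358]
eef_rot: [[0.003, 0.403, 0.915], [-0.007, 0.915, -0.403], [-1.0, -0.005, 0.005]]
force: [1.7, -1.1, -4.4]
opening: 0.0125
```

```bash
python3 -c "
from h import *
q('c');mouth('c',.049,-52)"
```

```text
t23.23 az -23.75 Mz -0.010 F [ 1.7 -1.1 -4.4] mouthxy err mm [-0.  -0.1] z 0.0488 M [-0.41 -0.17] tq6 0.024
t23.23 [ 0.6433 -0.1352  0.1358] az -23.75 j6 10.1 tilt [ 0.0026 -0.0067] mouth [ 0.6439 -0.1348  0.0488] F [ 1.7 -1.1 -4.4] M [-0.406 -0.169 -0.01 ] 
 -> d [-0.2  0.2 -0.5] turn 28.2
```

>>> {"fn": "carry_out", "kwargs": {
  "deltas": [
    [0,0,0,8],
    [0,0.1,-0.3,16],
    [0,0.3,-0.6,24],
    [0,0.4,-0.7,28],
    [0,0.4,-0.7,28]
  ]
}}

```text
clock: 23.85
eef_pos: [0.6428, -0.1354, 0.1356]
eef_rot: [[0.003, 0.785, 0.62], [-0.008, 0.62, -0.785], [-1.0, -0.003, 0.008]]
force: [2.0, -4.9, -6.2]
opening: 0.0128
```

```bash
python3 -c "
from h import *
q('c')"
```

```text
t23.85 az -51.70 Mz 0.079 F [ 2.  -4.9 -6.2] mouthxy err mm [-0.1 -0.8] z 0.0486 M [-1.08 -0.27] tq6 0.311
```

>>> {"fn": "carry_out", "kwargs": {
  "deltas": [
    [0,0,-0.1,3],
    [0,0,-0.1,3]
  ]
}}

```text
clock: 24.1
eef_pos: [0.6427, -0.1357, 0.1355]
eef_rot: [[0.002, 0.815, 0.579], [-0.009, 0.579, -0.815], [-1.0, -0.003, 0.008]]
force: [1.6, -2.5, -5.5]
opening: 0.0125
```

```bash
python3 -c "
from h import *
q('c')"
```

```text
t24.10 az -54.61 Mz 0.033 F [ 1.6 -2.5 -5.5] mouthxy err mm [-0.2 -1.1] z 0.0485 M [-0.85 -0.2 ] tq6 0.235
```

>>> {"fn": "carry_out", "kwargs": {
  "deltas": [
    [0,0,-0.1,3],
    [0,0,-0.1,3]
  ]
}}

```text
clock: 24.35
eef_pos: [0.6426, -0.1357, 0.1355]
eef_rot: [[0.002, 0.843, 0.537], [-0.009, 0.537, -0.843], [-1.0, -0.003, 0.009]]
force: [1.3, -3.2, -5.0]
opening: 0.0129
```

```bash
python3 -c "
from h import *
q('c')"
```

```text
t24.35 az -57.50 Mz 0.046 F [ 1.3 -3.2 -5. ] mouthxy err mm [-0.2 -1.2] z 0.0485 M [-0.8 -0.2] tq6 0.230
```

>>> {"fn": "carry_out", "kwargs": {
  "deltas": [
    [0,0.4,-0.6,3],
    [0,0.4,-0.6,3]
  ]
}}

```text
clock: 24.6
eef_pos: [0.6426, -0.1353, 0.1354]
eef_rot: [[0.002, 0.869, 0.494], [-0.009, 0.494, -0.869], [-1.0, -0.003, 0.009]]
force: [0.1, -4.9, -5.7]
opening: 0.0128
```

```bash
python3 -c "
from h import *
q('c')"
```

```text
t24.60 az -60.38 Mz 0.104 F [ 0.1 -4.9 -5.7] mouthxy err mm [-0.2 -1. ] z 0.0484 M [-0.95 -0.22] tq6 0.232
```

>>> {"fn": "carry_out", "kwargs": {
  "deltas": [
    [0,0,-0.1,3],
    [0,0,-0.1,3]
  ]
}}

```text
clock: 24.85
eef_pos: [0.6425, -0.1354, 0.1353]
eef_rot: [[0.002, 0.893, 0.45], [-0.01, 0.45, -0.893], [-1.0, -0.002, 0.009]]
force: [0.6, -3.9, -5.3]
opening: 0.0128
```

```bash
python3 -c "
from h import *
q('c')"
```

```text
t24.85 az -63.26 Mz 0.023 F [ 0.6 -3.9 -5.3] mouthxy err mm [-0.3 -1. ] z 0.0483 M [-0.92 -0.15] tq6 0.228
```

>>> {"fn": "carry_out", "kwargs": {
  "deltas": [
    [0,0,-0.1,3],
    [0,0,-0.1,3]
  ]
}}

```text
clock: 25.1
eef_pos: [0.6424, -0.1354, 0.1353]
eef_rot: [[0.002, 0.914, 0.405], [-0.01, 0.405, -0.914], [-1.0, -0.002, 0.01]]
force: [0.7, -3.8, -5.3]
opening: 0.0127
```

```bash
python3 -c "
from h import *
q('c')"
```

```text
t25.10 az -66.13 Mz 0.166 F [ 0.7 -3.8 -5.3] mouthxy err mm [-0.4 -1.1] z 0.0483 M [-0.94 -0.17] tq6 0.327
```

>>> {"fn": "carry_out", "kwargs": {
  "deltas": [
    [0,0,-0.1,3],
    [0,0,-0.1,3]
  ]
}}

```text
clock: 25.35
eef_pos: [0.6423, -0.1353, 0.1353]
eef_rot: [[0.002, 0.934, 0.359], [-0.01, 0.359, -0.933], [-1.0, -0.002, 0.01]]
force: [0.2, -4.5, -5.6]
opening: 0.0127
```

```bash
python3 -c "
from h import *
q('c')"
```

```text
t25.35 az -68.99 Mz 0.258 F [ 0.2 -4.5 -5.6] mouthxy err mm [-0.4 -1.1] z 0.0483 M [-0.97 -0.1 ] tq6 0.431
```

>>> {"fn": "carry_out", "kwargs": {
  "deltas": [
    [0,0,-0.1,3],
    [0,0,-0.1,3]
  ]
}}

```text
clock: 25.6
eef_pos: [0.6423, -0.1353, 0.1353]
eef_rot: [[0.002, 0.95, 0.312], [-0.01, 0.312, -0.95], [-1.0, -0.001, 0.01]]
force: [0.4, -3.2, -5.5]
opening: 0.0127
```

```bash
python3 -c "
from h import *
q('c')"
```

```text
t25.60 az -71.85 Mz 0.380 F [ 0.4 -3.2 -5.5] mouthxy err mm [-0.5 -1.2] z 0.0483 M [-0.94 -0.1 ] tq6 0.472
```

>>> {"fn": "carry_out", "kwargs": {
  "deltas": [
    [0,0.1,-0.3,4],
    [0,0.2,-0.6,7.8],
    [0,0.2,-0.6,7.8],
    [0,0.2,-0.6,7.8]
  ]
}}

```text
clock: 26.1
eef_pos: [0.6421, -0.1349, 0.1351]
eef_rot: [[0.002, 0.983, 0.182], [-0.01, 0.182, -0.983], [-1.0, -0.0, 0.011]]
force: [0.7, -5.1, -6.7]
opening: 0.0128
```

```bash
python3 -c "
from h import *
q('c')
mouth('b',.09,-14.3)"
```

```text
t26.10 az -79.53 Mz 0.299 F [ 0.7 -5.1 -6.7] mouthxy err mm [-0.6 -0.9] z 0.0481 M [-1.22 -0.16] tq6 0.302
t26.10 [ 0.6421 -0.1349  0.1351] az -79.53 j6 66.1 tilt [ 0.0017 -0.0104] mouth [ 0.6433 -0.1356  0.0481] F [ 0.7 -5.1 -6.7] M [-1.222 -0.165  0.299] 
 -> d [ -42.  -117.2  -14.8] turn -65.2
```

>>> {"fn": "carry_out", "kwargs": {
  "deltas": [
    [0,0,0,-9],
    [-12,0,0,-9],
    [-42,0,0,-15],
    [-43,-40,-5,-25],
    [-43,-80,-10,-35],
    [-43,-117,-14.8,-45],
    [-43,-117.2,-14.8,-55],
    [-43,-117.2,-14.8,-65.2]
  ]
}}

```text
clock: 27.1
eef_pos: [0.5239, -0.1396, 0.1794]
eef_rot: [[0.003, 0.245, 0.97], [-0.008, 0.97, -0.245], [-1.0, -0.007, 0.005]]
force: [0.3, 0.3, -3.8]
opening: 0.0131
```

```bash
python3 -c "
from h import *
mouth('b',.0485,-14.3)"
```

```text
t27.10 [ 0.5239 -0.1396  0.1794] az -14.17 j6 -3.0 tilt [ 0.0032 -0.0076] mouth [ 0.5244 -0.1393  0.0924] F [ 0.3  0.3 -3.8] M [-0.003 -0.048 -0.016] 
 -> d [43.9 -1.4  0.3] turn 0.1
```

>>> {"fn": "carry_out", "kwargs": {
  "deltas": [
    [10,-1.5,0.3,0],
    [18,-1.5,0.3,0],
    [26,-1.5,0.3,0],
    [33,-1.5,0.3,0],
    [40,-1.5,0.3,0],
    [43.5,-1.5,0.3,0],
    [43.5,-1.5,0.3,0]
  ]
}}

```text
clock: 27.98
eef_pos: [0.5239, -0.1417, 0.1356]
eef_rot: [[0.003, 0.245, 0.97], [-0.008, 0.97, -0.245], [-1.0, -0.007, 0.005]]
force: [0.5, -2.7, -5.0]
opening: 0.0128
```

```bash
python3 -c "
from h import *
q('b')"
```

```text
t27.98 az -14.17 Mz 0.073 F [ 0.5 -2.7 -5. ] mouthxy err mm [-0.2 -0.3] z 0.0486 M [-0.43 -0.02] tq6 0.024
```

>>> {"fn": "carry_out", "kwargs": {
  "deltas": [
    [0,0,0,8],
    [0,0.1,-0.3,16],
    [0,0.3,-0.6,23],
    [0,0.4,-0.7,27],
    [0,0.4,-0.7,27]
  ]
}}

```text
clock: 28.6
eef_pos: [0.5233, -0.1419, 0.1354]
eef_rot: [[0.003, 0.658, 0.753], [-0.009, 0.753, -0.658], [-1.0, -0.005, 0.008]]
force: [0.1, -4.0, -6.5]
opening: 0.0129
```

```bash
python3 -c "
from h import *
q('b')"
```

```text
t28.60 az -41.11 Mz 0.022 F [ 0.1 -4.  -6.5] mouthxy err mm [-0.2 -0.8] z 0.0484 M [-1.03 -0.22] tq6 0.313
```

>>> {"fn": "carry_out", "kwargs": {
  "deltas": [
    [0,0.1,-0.2,3],
    [0,0.1,-0.2,3]
  ]
}}

```text
clock: 28.85
eef_pos: [0.5232, -0.142, 0.1354]
eef_rot: [[0.003, 0.695, 0.719], [-0.01, 0.719, -0.695], [-1.0, -0.005, 0.009]]
force: [0.5, -3.4, -6.6]
opening: 0.0125
```

```bash
python3 -c "
from h import *
q('b')"
```

```text
t28.85 az -44.02 Mz 0.076 F [ 0.5 -3.4 -6.6] mouthxy err mm [-0.3 -1. ] z 0.0484 M [-0.89 -0.27] tq6 0.238
```

>>> {"fn": "carry_out", "kwargs": {
  "deltas": [
    [0,0.1,-0.2,3],
    [0,0.1,-0.2,3]
  ]
}}

```text
clock: 29.1
eef_pos: [0.5232, -0.142, 0.1353]
eef_rot: [[0.003, 0.73, 0.683], [-0.01, 0.683, -0.73], [-1.0, -0.005, 0.01]]
force: [0.9, -3.3, -6.3]
opening: 0.0124
```

```bash
python3 -c "
from h import *
q('b')"
```

```text
t29.10 az -46.91 Mz 0.094 F [ 0.9 -3.3 -6.3] mouthxy err mm [-0.3 -1.1] z 0.0483 M [-0.9  -0.16] tq6 0.234
```

>>> {"fn": "carry_out", "kwargs": {
  "deltas": [
    [0,0.1,-0.2,3],
    [0,0.1,-0.2,3]
  ]
}}

```text
clock: 29.35
eef_pos: [0.5231, -0.1419, 0.1352]
eef_rot: [[0.003, 0.764, 0.646], [-0.01, 0.646, -0.764], [-1.0, -0.004, 0.01]]
force: [0.4, -4.3, -7.1]
opening: 0.0126
```

```bash
python3 -c "
from h import *
q('b')"
```

```text
t29.35 az -49.79 Mz 0.111 F [ 0.4 -4.3 -7.1] mouthxy err mm [-0.4 -1.1] z 0.0482 M [-0.94 -0.14] tq6 0.233
```

>>> {"fn": "carry_out", "kwargs": {
  "deltas": [
    [-0.2,0.1,-0.2,3],
    [-0.2,0.1,-0.2,3]
  ]
}}

```text
clock: 29.6
eef_pos: [0.523, -0.1418, 0.1353]
eef_rot: [[0.003, 0.795, 0.606], [-0.011, 0.606, -0.795], [-1.0, -0.004, 0.01]]
force: [1.5, -4.3, -7.7]
opening: 0.0124
```

```bash
python3 -c "
from h import *
q('b')"
```

```text
t29.60 az -52.66 Mz 0.007 F [ 1.5 -4.3 -7.7] mouthxy err mm [-0.5 -1. ] z 0.0483 M [-1.04 -0.18] tq6 0.232
```

>>> {"fn": "carry_out", "kwargs": {
  "deltas": [
    [-0.2,0.1,-0.2,3],
    [-0.2,0.1,-0.2,3]
  ]
}}

```text
clock: 29.85
eef_pos: [0.5228, -0.1417, 0.1353]
eef_rot: [[0.003, 0.825, 0.566], [-0.011, 0.566, -0.824], [-1.0, -0.004, 0.011]]
force: [-0.1, -4.4, -8.1]
opening: 0.0127
```

```bash
python3 -c "
from h import *
q('b')"
```

```text
t29.85 az -55.54 Mz 0.074 F [-0.1 -4.4 -8.1] mouthxy err mm [-0.6 -1. ] z 0.0483 M [-1.09 -0.22] tq6 0.232
```

>>> {"fn": "carry_out", "kwargs": {
  "deltas": [
    [-0.2,0.1,-0.2,3],
    [-0.2,0.1,-0.2,3]
  ]
}}

```text
clock: 30.1
eef_pos: [0.5228, -0.1416, 0.1355]
eef_rot: [[0.003, 0.852, 0.524], [-0.011, 0.524, -0.852], [-1.0, -0.003, 0.011]]
force: [-0.1, -4.7, -7.4]
opening: 0.0128
```

```bash
python3 -c "
from h import *
q('b')"
```

```text
t30.10 az -58.42 Mz 0.091 F [-0.1 -4.7 -7.4] mouthxy err mm [-0.6 -1. ] z 0.0485 M [-1.09 -0.22] tq6 0.232
```

>>> {"fn": "carry_out", "kwargs": {
  "deltas": [
    [0,0.1,0,3],
    [0,0.1,0,3]
  ]
}}

```text
clock: 30.35
eef_pos: [0.5227, -0.1416, 0.1354]
eef_rot: [[0.003, 0.877, 0.48], [-0.011, 0.48, -0.877], [-1.0, -0.003, 0.011]]
force: [1.0, -4.4, -8.4]
opening: 0.0124
```

```bash
python3 -c "
from h import *
q('b')"
```

```text
t30.35 az -61.29 Mz 0.096 F [ 1.  -4.4 -8.4] mouthxy err mm [-0.7 -1. ] z 0.0484 M [-1.07 -0.14] tq6 0.229
```

>>> {"fn": "carry_out", "kwargs": {
  "deltas": [
    [0,0.1,0,3],
    [0,0.1,0,3]
  ]
}}

```text
clock: 30.6
eef_pos: [0.5227, -0.1415, 0.1353]
eef_rot: [[0.002, 0.9, 0.436], [-0.011, 0.436, -0.9], [-1.0, -0.003, 0.011]]
force: [-0.1, -4.0, -7.2]
opening: 0.0128
```

```bash
python3 -c "
from h import *
q('b')"
```

```text
t30.60 az -64.17 Mz 0.107 F [-0.1 -4.  -7.2] mouthxy err mm [-0.7 -1. ] z 0.0484 M [-1.1  -0.07] tq6 0.230
```

>>> {"fn": "carry_out", "kwargs": {
  "deltas": [
    [0,0.1,0,3],
    [0,0.1,0,3]
  ]
}}

```text
clock: 30.85
eef_pos: [0.5226, -0.1415, 0.1353]
eef_rot: [[0.002, 0.921, 0.39], [-0.011, 0.39, -0.921], [-1.0, -0.003, 0.011]]
force: [0.2, -4.7, -7.8]
opening: 0.0127
```

```bash
python3 -c "
from h import *
q('b')"
```

```text
t30.85 az -67.05 Mz 0.126 F [ 0.2 -4.7 -7.8] mouthxy err mm [-0.8 -1. ] z 0.0483 M [-1.02 -0.08] tq6 0.243
```

>>> {"fn": "carry_out", "kwargs": {
  "deltas": [
    [0,0.1,0,3],
    [0,0.1,0,3]
  ]
}}

```text
clock: 31.1
eef_pos: [0.5227, -0.1415, 0.1353]
eef_rot: [[0.002, 0.939, 0.343], [-0.011, 0.343, -0.939], [-1.0, -0.002, 0.011]]
force: [0.1, -3.7, -7.0]
opening: 0.0129
```

```bash
python3 -c "
from h import *
q('b')"
```

```text
t31.10 az -69.91 Mz 0.205 F [ 0.1 -3.7 -7. ] mouthxy err mm [-0.8 -1. ] z 0.0483 M [-1.11 -0.02] tq6 0.351
```

>>> {"fn": "carry_out", "kwargs": {
  "deltas": [
    [0,0.1,0,3],
    [0,0.1,0,3]
  ]
}}

```text
clock: 31.35
eef_pos: [0.5226, -0.1415, 0.1353]
eef_rot: [[0.001, 0.955, 0.296], [-0.011, 0.296, -0.955], [-1.0, -0.002, 0.011]]
force: [-0.6, -3.2, -8.2]
opening: 0.0127
```

```bash
python3 -c "
from h import *
q('b')"
```

```text
t31.35 az -72.77 Mz 0.320 F [-0.6 -3.2 -8.2] mouthxy err mm [-0.8 -1.1] z 0.0483 M [-1.12 -0.03] tq6 0.455
```

>>> {"fn": "carry_out", "kwargs": {
  "deltas": [
    [0,0.1,-0.1,5],
    [0,0.2,-0.2,10.1],
    [0,0.2,-0.2,10.1],
    [0,0.2,-0.2,10.1]
  ]
}}

```text
clock: 31.85
eef_pos: [0.5225, -0.1412, 0.1351]
eef_rot: [[0.001, 0.992, 0.127], [-0.011, 0.127, -0.992], [-1.0, -0.001, 0.011]]
force: [-0.3, -4.7, -7.9]
opening: 0.0125
```

```bash
python3 -c "
from h import *
q('b')
mouth('d',.09,-70.5)"
```

```text
t31.85 az -82.73 Mz 0.294 F [-0.3 -4.7 -7.9] mouthxy err mm [-1. -1.] z 0.0481 M [-1.15  0.14] tq6 0.291
t31.85 [ 0.5225 -0.1412  0.1351] az -82.73 j6 65.7 tilt [ 0.0008 -0.0113] mouth [ 0.5235 -0.1421  0.0481] F [-0.3 -4.7 -7.9] M [-1.146  0.137  0.294] 
 -> d [ -43.3  129.1 -110.8] turn -12.2
```

>>> {"fn": "carry_out", "kwargs": {
  "deltas": [
    [0,0,0,-9],
    [-12,0,0,-9],
    [-43,0,0,-15],
    [-43,40,-35,-25],
    [-43,85,-73,-35],
    [-43,129,-110.8,-45],
    [-43,129,-110.8,-55],
    [-43,129,-110.8,-65]
  ]
}}

```text
clock: 32.85
eef_pos: [0.6372, -0.0117, 0.1781]
eef_rot: [[0.001, 0.3, 0.954], [-0.008, 0.954, -0.3], [-1.0, -0.008, 0.004]]
force: [-0.7, -0.5, -4.0]
opening: 0.0124
```

```bash
python3 -c "
from h import *
mouth('d',.09,19.4)"
```

```text
t32.85 [ 0.6372 -0.0117  0.1781] az -17.47 j6 14.6 tilt [ 0.0013 -0.0083] mouth [ 0.6376 -0.0115  0.0911] F [-0.7 -0.5 -4. ] M [-0.012  0.014 -0.05 ] 
 -> d [ 1.1 -3.2  1.6] turn -36.9
```

>>> {"fn": "carry_out", "kwargs": {
  "deltas": [
    [0,-1,0.5,-10],
    [0,-2,1,-20],
    [0,-3.2,1.6,-30],
    [0,-3.2,1.6,-37],
    [0,-3.2,1.6,-37]
  ]
}}

```text
clock: 33.48
eef_pos: [0.6381, -0.014, 0.1795]
eef_rot: [[0.002, -0.331, 0.944], [-0.006, 0.944, 0.331], [-1.0, -0.006, 0.0]]
force: [1.0, 0.6, -3.8]
opening: 0.0126
```

```bash
python3 -c "
from h import *
mouth('d',.0485,19.4)"
```

```text
t33.48 [ 0.6381 -0.014   0.1795] az 19.33 j6 -22.5 tilt [ 0.0023 -0.006 ] mouth [ 0.638  -0.0136  0.0925] F [ 1.   0.6 -3.8] M [-0.059  0.005  0.059] 
 -> d [44.  -1.  -0.9] turn -0.1
```

>>> {"fn": "carry_out", "kwargs": {
  "deltas": [
    [10,-1.2,-0.9,0],
    [18,-1.2,-0.9,0],
    [26,-1.2,-0.9,0],
    [33,-1.2,-0.9,0],
    [40,-1.2,-0.9,0],
    [43.5,-1.2,-0.9,0],
    [43.5,-1.2,-0.9,0]
  ]
}}

```text
clock: 34.35
eef_pos: [0.6378, -0.0157, 0.1358]
eef_rot: [[0.002, -0.331, 0.944], [-0.006, 0.944, 0.331], [-1.0, -0.006, 0.0]]
force: [0.7, 0.4, -3.3]
opening: 0.013
```

```bash
python3 -c "
from h import *
q('d')"
```

```text
t34.35 az 19.32 Mz 0.008 F [ 0.7  0.4 -3.3] mouthxy err mm [ 0.2 -0.2] z 0.0488 M [ 0.   -0.21] tq6 0.010
```

>>> {"fn": "carry_out", "kwargs": {
  "deltas": [
    [0,0,0,8],
    [0,0,-0.3,16],
    [0,0,-0.6,23],
    [0,0.1,-0.6,27],
    [0,0.1,-0.6,27]
  ]
}}

```text
clock: 34.98
eef_pos: [0.6375, -0.0162, 0.1356]
eef_rot: [[0.003, 0.133, 0.991], [-0.007, 0.991, -0.133], [-1.0, -0.006, 0.004]]
force: [1.5, -2.1, -6.2]
opening: 0.0126
```

```bash
python3 -c "
from h import *
q('d')"
```

```text
t34.98 az -7.62 Mz 0.084 F [ 1.5 -2.1 -6.2] mouthxy err mm [ 0.4 -0.7] z 0.0486 M [-0.26 -0.54] tq6 0.310
```

>>> {"fn": "carry_out", "kwargs": {
  "deltas": [
    [0,0.1,0,3],
    [0,0.1,0,3]
  ]
}}

```text
clock: 35.22
eef_pos: [0.6375, -0.0163, 0.1356]
eef_rot: [[0.003, 0.183, 0.983], [-0.007, 0.983, -0.183], [-1.0, -0.006, 0.004]]
force: [0.5, -1.2, -5.8]
opening: 0.0124
```

```bash
python3 -c "
from h import *
q('d')"
```

```text
t35.23 az -10.53 Mz 0.068 F [ 0.5 -1.2 -5.8] mouthxy err mm [ 0.4 -0.8] z 0.0486 M [-0.26 -0.4 ] tq6 0.237
```

>>> {"fn": "carry_out", "kwargs": {
  "deltas": [
    [0,0.1,0,3],
    [0,0.1,0,3]
  ]
}}

```text
clock: 35.48
eef_pos: [0.6374, -0.0163, 0.1355]
eef_rot: [[0.003, 0.232, 0.973], [-0.007, 0.973, -0.232], [-1.0, -0.006, 0.004]]
force: [1.4, -0.8, -5.9]
opening: 0.0124
```

```bash
python3 -c "
from h import *
q('d')"
```

```text
t35.48 az -13.42 Mz 0.097 F [ 1.4 -0.8 -5.9] mouthxy err mm [ 0.4 -0.8] z 0.0485 M [-0.27 -0.3 ] tq6 0.233
```

>>> {"fn": "carry_out", "kwargs": {
  "deltas": [
    [0,0.2,-0.2,3],
    [0,0.2,-0.2,3]
  ]
}}

```text
clock: 35.72
eef_pos: [0.6373, -0.0162, 0.1354]
eef_rot: [[0.003, 0.281, 0.96], [-0.007, 0.96, -0.281], [-1.0, -0.006, 0.005]]
force: [1.8, -1.3, -5.4]
opening: 0.0124
```

```bash
python3 -c "
from h import *
q('d')"
```

```text
t35.73 az -16.30 Mz 0.034 F [ 1.8 -1.3 -5.4] mouthxy err mm [ 0.3 -0.8] z 0.0484 M [-0.38 -0.41] tq6 0.232
```

>>> {"fn": "carry_out", "kwargs": {
  "deltas": [
    [0,0.2,-0.2,3],
    [0,0.2,-0.2,3]
  ]
}}

```text
clock: 35.98
eef_pos: [0.6372, -0.0162, 0.1354]
eef_rot: [[0.003, 0.329, 0.944], [-0.008, 0.944, -0.329], [-1.0, -0.006, 0.005]]
force: [2.3, -2.4, -6.7]
opening: 0.0124
```

```bash
python3 -c "
from h import *
q('d')"
```

```text
t35.98 az -19.18 Mz 0.088 F [ 2.3 -2.4 -6.7] mouthxy err mm [ 0.3 -0.8] z 0.0484 M [-0.43 -0.39] tq6 0.232
```

>>> {"fn": "carry_out", "kwargs": {
  "deltas": [
    [0,0.2,-0.2,3],
    [0,0.2,-0.2,3]
  ]
}}

```text
clock: 36.22
eef_pos: [0.6371, -0.0161, 0.1353]
eef_rot: [[0.003, 0.376, 0.927], [-0.008, 0.927, -0.376], [-1.0, -0.006, 0.006]]
force: [2.3, -1.8, -6.6]
opening: 0.0127
```

```bash
python3 -c "
from h import *
q('d')"
```

```text
t36.23 az -22.06 Mz 0.082 F [ 2.3 -1.8 -6.6] mouthxy err mm [ 0.2 -0.8] z 0.0483 M [-0.52 -0.44] tq6 0.232
```

>>> {"fn": "carry_out", "kwargs": {
  "deltas": [
    [0,0.2,-0.2,3],
    [0,0.2,-0.2,3]
  ]
}}

```text
clock: 36.48
eef_pos: [0.637, -0.0161, 0.1353]
eef_rot: [[0.003, 0.422, 0.907], [-0.008, 0.907, -0.422], [-1.0, -0.006, 0.006]]
force: [1.7, -1.8, -7.6]
opening: 0.0125
```

```bash
python3 -c "
from h import *
q('d')"
```

```text
t36.48 az -24.93 Mz 0.047 F [ 1.7 -1.8 -7.6] mouthxy err mm [ 0.1 -0.8] z 0.0483 M [-0.54 -0.42] tq6 0.231
```

>>> {"fn": "carry_out", "kwargs": {
  "deltas": [
    [0,0.2,-0.2,3],
    [0,0.2,-0.2,3]
  ]
}}

```text
clock: 36.72
eef_pos: [0.6369, -0.016, 0.1352]
eef_rot: [[0.003, 0.467, 0.885], [-0.009, 0.884, -0.466], [-1.0, -0.006, 0.007]]
force: [2.8, -3.3, -6.7]
opening: 0.0126
```

```bash
python3 -c "
from h import *
q('d')"
```

```text
t36.73 az -27.81 Mz 0.070 F [ 2.8 -3.3 -6.7] mouthxy err mm [ 0.1 -0.7] z 0.0482 M [-0.61 -0.45] tq6 0.231
```

>>> {"fn": "carry_out", "kwargs": {
  "deltas": [
    [0,0.2,-0.2,3],
    [0,0.2,-0.2,3]
  ]
}}

```text
clock: 36.98
eef_pos: [0.6368, -0.0159, 0.1352]
eef_rot: [[0.003, 0.51, 0.86], [-0.009, 0.86, -0.51], [-1.0, -0.006, 0.007]]
force: [1.9, -3.4, -8.0]
opening: 0.0121
```

```bash
python3 -c "
from h import *
q('d')"
```

```text
t36.98 az -30.69 Mz 0.049 F [ 1.9 -3.4 -8. ] mouthxy err mm [ 0.  -0.7] z 0.0482 M [-0.68 -0.43] tq6 0.231
```

>>> {"fn": "carry_out", "kwargs": {
  "deltas": [
    [0,0.2,-0.2,3],
    [0,0.2,-0.2,3]
  ]
}}

```text
clock: 37.22
eef_pos: [0.6367, -0.0158, 0.1351]
eef_rot: [[0.003, 0.553, 0.833], [-0.009, 0.833, -0.553], [-1.0, -0.006, 0.007]]
force: [2.2, -2.0, -6.5]
opening: 0.0126
```

```bash
python3 -c "
from h import *
q('d')"
```

```text
t37.23 az -33.56 Mz 0.069 F [ 2.2 -2.  -6.5] mouthxy err mm [ 0.  -0.7] z 0.0481 M [-0.8 -0.4] tq6 0.231
```

>>> {"fn": "carry_out", "kwargs": {
  "deltas": [
    [0,0.2,-0.2,3],
    [0,0.2,-0.2,3]
  ]
}}

```text
clock: 37.48
eef_pos: [0.6366, -0.0157, 0.1351]
eef_rot: [[0.003, 0.594, 0.804], [-0.01, 0.804, -0.594], [-1.0, -0.006, 0.008]]
force: [2.3, -3.7, -8.2]
opening: 0.0125
```

```bash
python3 -c "
from h import *
q('d')"
```

```text
t37.48 az -36.44 Mz 0.103 F [ 2.3 -3.7 -8.2] mouthxy err mm [-0.1 -0.7] z 0.0481 M [-0.82 -0.45] tq6 0.231
```

>>> {"fn": "carry_out", "kwargs": {
  "deltas": [
    [0,0.2,-0.2,3],
    [0,0.2,-0.2,3]
  ]
}}

```text
clock: 37.72
eef_pos: [0.6365, -0.0157, 0.135]
eef_rot: [[0.003, 0.633, 0.774], [-0.01, 0.774, -0.633], [-1.0, -0.006, 0.008]]
force: [1.7, -4.1, -6.9]
opening: 0.0128
```

```bash
python3 -c "
from h import *
q('d')"
```

```text
t37.73 az -39.30 Mz 0.074 F [ 1.7 -4.1 -6.9] mouthxy err mm [-0.1 -0.7] z 0.0480 M [-0.95 -0.37] tq6 0.287
```

>>> {"fn": "carry_out", "kwargs": {
  "deltas": [
    [0,0.1,-0.1,3],
    [0,0.1,-0.1,3]
  ]
}}

```text
clock: 37.98
eef_pos: [0.6365, -0.0156, 0.1351]
eef_rot: [[0.002, 0.671, 0.741], [-0.01, 0.741, -0.671], [-1.0, -0.006, 0.009]]
force: [1.9, -3.4, -7.5]
opening: 0.0126
```

```bash
python3 -c "
from h import *
q('d')"
```

```text
t37.98 az -42.16 Mz 0.256 F [ 1.9 -3.4 -7.5] mouthxy err mm [-0.1 -0.7] z 0.0481 M [-0.92 -0.43] tq6 0.393
```

>>> {"fn": "carry_out", "kwargs": {
  "deltas": [
    [0,0.1,-0.1,3],
    [0,0.1,-0.1,3]
  ]
}}

```text
clock: 38.22
eef_pos: [0.6364, -0.0156, 0.1351]
eef_rot: [[0.002, 0.707, 0.707], [-0.011, 0.707, -0.707], [-1.0, -0.006, 0.009]]
force: [2.0, -3.8, -7.0]
opening: 0.0128
```

```bash
python3 -c "
from h import *
q('d')"
```

```text
t38.23 az -45.02 Mz 0.355 F [ 2.  -3.8 -7. ] mouthxy err mm [-0.1 -0.8] z 0.0481 M [-0.92 -0.33] tq6 0.495
```

>>> {"fn": "carry_out", "kwargs": {
  "deltas": [
    [0,0.2,-0.2,4.5],
    [0,0.3,-0.4,9],
    [0,0.3,-0.4,9],
    [0,0.3,-0.4,9]
  ]
}}

```text
clock: 38.72
eef_pos: [0.6362, -0.0153, 0.1349]
eef_rot: [[0.002, 0.808, 0.589], [-0.011, 0.589, -0.808], [-1.0, -0.005, 0.01]]
force: [0.7, -3.4, -7.5]
opening: 0.0125
```

```bash
python3 -c "
from h import *
q('d')
go(.5553,.1996,.205,38.6)
mouth((.555,.2005),.118,38.6)"
```

```text
t38.73 az -53.89 Mz 0.297 F [ 0.7 -3.4 -7.5] mouthxy err mm [-0.3 -0.6] z 0.0479 M [-1.18 -0.34] tq6 0.297
t38.73 pos [ 0.6362 -0.0153  0.1349] az -53.89 j6 50.9 F [ 0.7 -3.4 -7.5] M [-1.18  -0.336  0.297] -> delta mm [ -72.6   61.  -220.6] turn -92.5
t38.73 [ 0.6362 -0.0153  0.1349] az -53.89 j6 50.9 tilt [ 0.002  -0.0109] mouth [ 0.6372 -0.0157  0.0479] F [ 0.7 -3.4 -7.5] M [-1.18  -0.336  0.297] 
 -> d [ -72.6   61.7 -221.4] turn -92.5
```

>>> {"fn": "carry_out", "kwargs": {
  "deltas": [
    [0,0,0,-9],
    [-12,0,0,-9],
    [-50,0,0,-15],
    [-74,18,-60,-25],
    [-74,36,-120,-35],
    [-74,54,-180,-45],
    [-74,61.7,-221.4,-55],
    [-74,61.7,-221.4,-65]
  ]
}}

```text
clock: 39.72
eef_pos: [0.553, 0.2055, 0.2082]
eef_rot: [[0.001, -0.2, 0.98], [-0.007, 0.98, 0.2], [-1.0, -0.007, -0.0]]
force: [0.4, -0.3, -4.2]
opening: 0.0125
```

```bash
python3 -c "
from h import *
mouth((.555,.2005),.115,38.6)"
```

```text
t39.73 [0.553  0.2055 0.2082] az 11.53 j6 6.8 tilt [ 0.0009 -0.0068] mouth [0.5529 0.2059 0.1211] F [ 0.4 -0.3 -4.2] M [-0.065 -0.011 -0.017] 
 -> d [ 6.2 -5.6  1.4] turn -27.1
```

>>> {"fn": "carry_out", "kwargs": {
  "deltas": [
    [3,-5.6,1.4,-10],
    [6,-5.6,1.4,-20],
    [6,-5.6,1.4,-27],
    [6,-5.6,1.4,-27],
    [6,-5.6,1.4,-27]
  ]
}}

```text
clock: 40.35
eef_pos: [0.5554, 0.2009, 0.2032]
eef_rot: [[0.001, -0.621, 0.784], [-0.006, 0.784, 0.621], [-1.0, -0.005, -0.002]]
force: [-0.2, -0.1, -3.7]
opening: 0.0128
```

```bash
python3 -c "
from h import *
mouth((.555,.2003),.045,38.6)
s=snap('scene','s3');w=snap('wrist','w8')
a=s['pixels'][120:260,330:470,::-1];cv2.imwrite('pics/z13.png',np.hstack([cv2.resize(a,(480,480),interpolation=cv2.INTER_CUBIC),cv2.resize(w['pixels'][:,160:480,::-1],(320,480))]))"
```

```text
t40.35 [0.5554 0.2009 0.2032] az 38.35 j6 -20.6 tilt [ 0.0013 -0.0055] mouth [0.5549 0.2013 0.1162] F [-0.2 -0.1 -3.7] M [-0.009 -0.008 -0.001] 
 -> d [71.2 -0.4 -0.3] turn -0.2
```

View pics/z13.png

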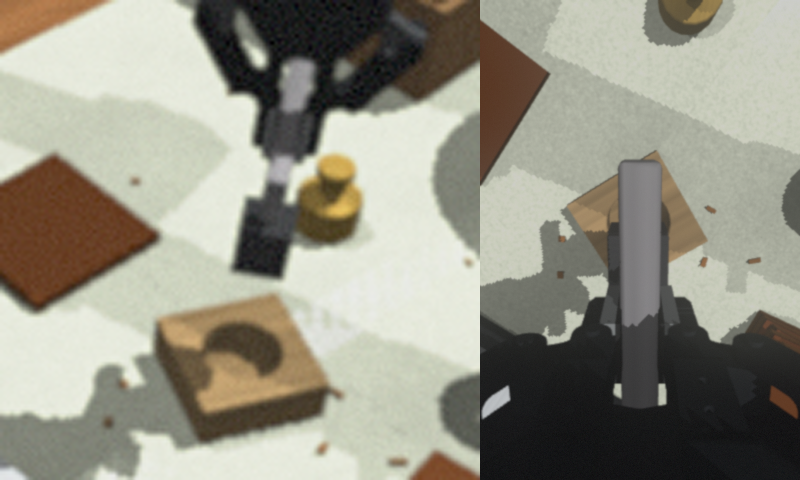

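```bash
python3 -c "
from h import *
S=load('s3')
print(plane(S,330+242/3.43,120+350/3.43,.034), proj(S,[.555,.2005,.034]))"
```

```text
[0.55807027 0.19780322 0.034     ] [[400.48405096 220.75973247]]
```

>>> {"fn": "carry_out", "kwargs": {
  "deltas": [
    [20,-0.4,-0.3,0],
    [40,-0.4,-0.3,0],
    [60,-0.4,-0.3,0],
    [72,-0.4,-0.3,0],
    [72,-0.4,-0.3,0]
  ]
}}

```text
clock: 41.08
eef_pos: [0.5543, 0.1992, 0.1286]
eef_rot: [[-0.002, -0.621, 0.784], [-0.007, 0.784, 0.621], [-1.0, -0.004, -0.006]]
force: [-0.6, -1.0, -2.8]
opening: 0.0125
```

```bash
python3 -c "
from h import *
mouth((.555,.2003),.0095,38.6)"
```

```text
t41.08 [0.5543 0.1992 0.1286] az 38.41 j6 -20.7 tilt [-0.0025 -0.0072] mouth [0.5534 0.1994 0.0416] F [-0.6 -1.  -2.8] M [ 0.019  0.004 -0.   ] 
 -> d [32.1 -0.1  2. ] turn -0.2
```

>>> {"fn": "carry_out", "kwargs": {
  "deltas": [
    [10,0,1.5,0],
    [20,0,2,0],
    [27,0,2,0],
    [31,0,2,0],
    [32.5,0,2,0]
  ]
}}

```text
clock: 41.7
eef_pos: [0.5556, 0.2002, 0.0958]
eef_rot: [[-0.003, -0.621, 0.784], [-0.007, 0.784, 0.621], [-1.0, -0.004, -0.007]]
force: [0.9, 0.1, -4.2]
opening: 0.0125
```

```bash
python3 -c "
from h import *
mouth((.555,.2003),.008,38.6)"
```

```text
t41.70 [0.5556 0.2002 0.0958] az 38.41 j6 -20.6 tilt [-0.0028 -0.0073] mouth [0.5548 0.2004 0.0088] F [ 0.9  0.1 -4.2] M [-0.025 -0.003 -0.025] 
 -> d [ 0.8 -0.2  0.2] turn -0.2
```

Nearly at the bottom; lower 1 mm more, then release.

>>> {"fn": "carry_out", "kwargs": {
  "deltas": [
    [1,0,0,0],
    [1,0,0,0]
  ]
}}

```text
clock: 41.95
eef_pos: [0.556, 0.2003, 0.0953]
eef_rot: [[-0.002, -0.621, 0.784], [-0.007, 0.784, 0.621], [-1.0, -0.004, -0.006]]
force: [-0.4, -0.2, -2.7]
opening: 0.0123
```

```bash
python3 -c "
from h import *
mouth((.555,.2003),.008,38.6)"
```

```text
t41.95 [0.556  0.2003 0.0953] az 38.41 j6 -20.6 tilt [-0.0019 -0.007 ] mouth [0.5552 0.2005 0.0083] F [-0.4 -0.2 -2.7] M [-0.046 -0.024 -0.069] 
 -> d [ 0.3 -0.  -0.3] turn -0.2
```

>>> {"fn": "carry_out", "kwargs": {
  "deltas": [
    [0.7,0,0,0],
    [0.7,0,0,0]
  ]
}}

```text
clock: 42.2
eef_pos: [0.5562, 0.2004, 0.0952]
eef_rot: [[-0.002, -0.621, 0.784], [-0.007, 0.784, 0.621], [-1.0, -0.005, -0.006]]
force: [-1.0, -0.6, 0.9]
opening: 0.0124
```

```bash
python3 -c "
from h import *
mouth((.555,.2003),.008,38.6)"
```

```text
t42.20 [0.5562 0.2004 0.0952] az 38.42 j6 -20.6 tilt [-0.0016 -0.007 ] mouth [0.5554 0.2005 0.0082] F [-1.  -0.6  0.9] M [-0.109  0.388 -0.017] 
 -> d [ 0.2  0.1 -0.4] turn -0.2
```

Supported on the hole's bottom. Release.

>>> {"fn": "carry_out", "kwargs": {
  "deltas": [
    [0,0,0,0],
    [0,0,0,0],
    [0,0,0,0],
    [0,0,0,0],
    [0,0,0,0],
    [0,0,0,0]
  ],
  "hand": -1
}}

```text
clock: 42.95
eef_pos: [0.5562, 0.2003, 0.0952]
eef_rot: [[-0.002, -0.621, 0.784], [-0.007, 0.784, 0.621], [-1.0, -0.005, -0.006]]
force: [0.2, 0.2, 0.7]
opening: 0.0855
```

```bash
python3 -c "
from h import *
go(.5562,.2004,.22,38.4);s=get_state();print(s['opening'])"
```

```text
t42.95 pos [0.5562 0.2003 0.0952] az 38.41 j6 -20.6 F [0.2 0.2 0.7] M [0.048 0.064 0.003] -> delta mm [-124.8   -0.5   -0.6] turn 0.0
0.08549263671009708
```

>>> {"fn": "carry_out", "kwargs": {
  "deltas": [
    [-20,0,0,0],
    [-50,0,0,0],
    [-90,0,0,0],
    [-125,0,0,0],
    [-125,0,0,0]
  ]
}}

```text
clock: 43.58
eef_pos: [0.5593, 0.2022, 0.2262]
eef_rot: [[0.008, -0.621, 0.784], [-0.004, 0.784, 0.621], [-1.0, -0.008, 0.004]]
force: [0.1, -0.0, 0.6]
opening: 0.0859
```

```bash
python3 -c "
from h import *
s=snap('scene','s4');w=snap('wrist','w9')
a=s['pixels'][140:260,340:460,::-1];cv2.imwrite('pics/z14.png',np.hstack([cv2.resize(a,(400,400),interpolation=cv2.INTER_CUBIC),cv2.resize(w['pixels'][80:400,160:480,::-1],(400,400))]))
go(.58,-.134,.22,3);go(.58,-.134,.125,3)"
```

```text
t43.67 pos [0.5567 0.2014 0.2215] az 38.41 j6 -20.6 F [ 0.6 -0.6 -0.5] M [0.075 0.032 0.013] -> delta mm [   3.6 -277.2 -190.1] turn 35.4
t43.67 pos [0.5567 0.2014 0.2215] az 38.41 j6 -20.6 F [ 0.6 -0.6 -0.5] M [0.075 0.032 0.013] -> delta mm [  98.6 -276.7 -189.7] turn 35.4
```

View pics/z14.png

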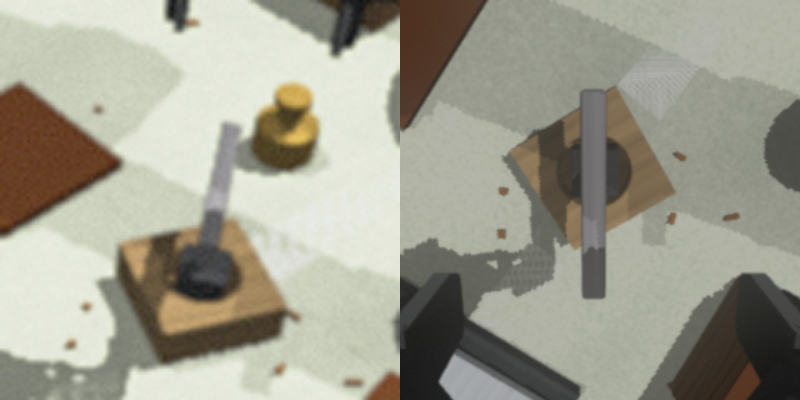

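>>> {"fn": "carry_out", "kwargs": {
  "deltas": [
    [0,-277,-190,10],
    [0,-277,-190,20],
    [0,-277,-190,30],
    [0,-277,-190,35.4],
    [0,-277,-190,35.4],
    [50,-277,-190,35.4],
    [98,-277,-190,35.4],
    [98,-277,-190,35.4]
  ]
}}

```text
clock: 44.68
eef_pos: [0.5745, -0.1335, 0.1193]
eef_rot: [[-0.012, -0.052, 0.999], [-0.003, 0.999, 0.052], [-1.0, -0.002, -0.013]]
force: [-1.1, 0.3, -0.2]
opening: 0.0858
```

```bash
python3 -c "
from h import *
s=snap('wrist','w10');go(.58,-.134,.125,3)
g=cv2.cvtColor(s['pixels'],cv2.COLOR_RGB2GRAY).astype(float)
p=proj(s,[(*N[n],.05) for n in 'adbc']).round().astype(int);print(p)
T=[]
for u,v in p:
    v=max(v,34);c=g[v-34:v+34,u-34:u+34];T.append(cv2.resize(np.clip((c-25)*3.6,0,255).astype(np.uint8),(400,400),interpolation=cv2.INTER_CUBIC))
cv2.imwrite('pics/z15.png',np.hstack(T[:2]));cv2.imwrite('pics/z16.png',np.hstack(T[2:]))"
```

```text
t44.73 pos [ 0.5772 -0.1337  0.1226] az 2.99 j6 -18.1 F [ 0.5 -0.4 -0.2] M [ 0.057 -0.008  0.014] -> delta mm [-2.4 -0.4  2.7] turn -0.0
[[224  50]
 [451  48]
 [238 265]
 [433 265]]
```

View pics/z15.png

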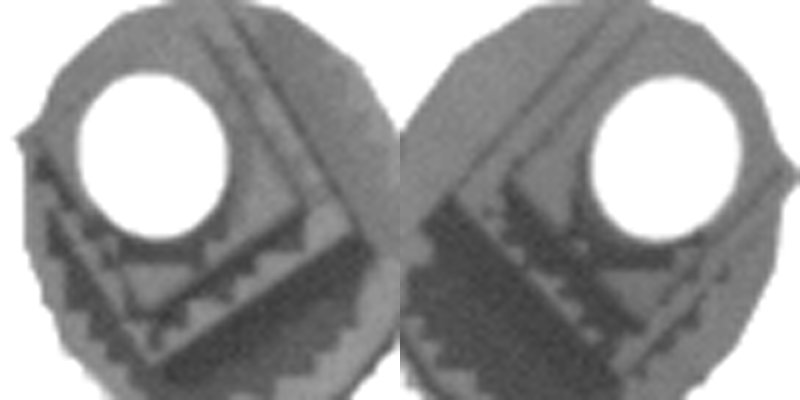

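View pics/z16.png

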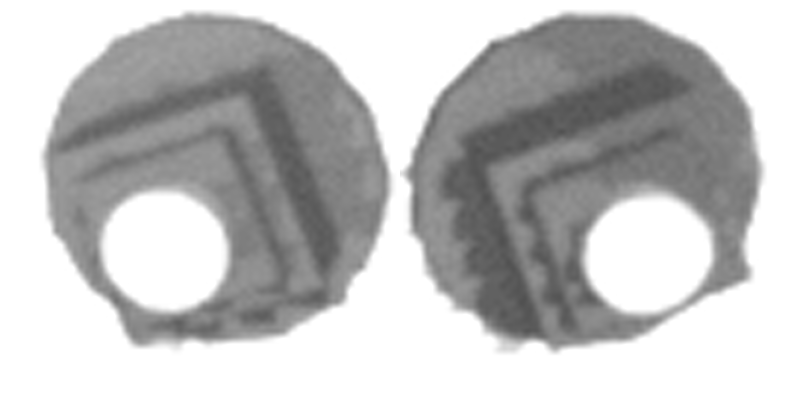

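View pics/w10.png

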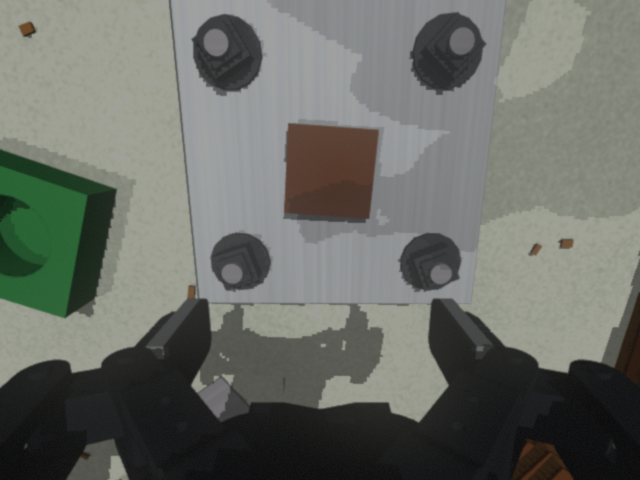

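```bash
python3 -c "
from h import *
s=load('w10')
P=dict(a=(224,50),d=(451,48),b=(238,265),c=(433,265))
Ls=dict(a=[(155,360,365,235),(240,30,350,225),(155,315,300,212)],d=[(58,198,215,30),(60,200,215,370),(110,185,235,330)],b=[(60,165,240,100),(245,105,325,280),(90,175,225,130),(225,135,285,285)],c=[(95,165,290,90),(90,160,150,340),(130,185,280,130)])
on=dict(a=-54.8,c=-63.4,b=-66.7,d=-37.8)
for n,(u,v) in P.items():
    o=[]
    for l in Ls[n]:
        l=np.array(l)/5.882-.4;A=plane(s,l[0]+u-34,l[1]+v-34,.055);B=plane(s,l[2]+u-34,l[3]+v-34,.055);d=B-A
        o.append(np.degrees(np.arctan2(d[1],d[0]))%90)
    m=np.mean(o);f=m-90 if n!='x' else m
    print(n,np.round(o,1),'bite+.. = %.1f'%(on[n]+5.5-f))
"
```

```text
a [30.6 32.7 34.6] bite+.. = 8.1
d [49.3 50.2 48.9] bite+.. = 8.3
b [23.3 24.1 21.9 21.1] bite+.. = 6.2
c [25.7 24.1 24.9] bite+.. = 7.2
```

```bash
python3 -c "
from h import *
s=snap('scene','s5');print(get_state()['clock'],get_state()['force']);print(r.close_job())"
```

```text
44.775 [-0.27352223  0.22296737  1.3933951 ]
the job is handed in; nothing more can be done
None
```

View pics/s5.png

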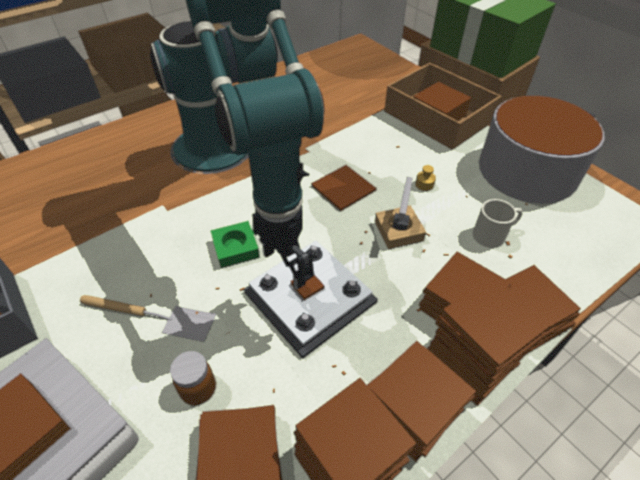

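I tightened all four nuts in the order a, c, b, d, in two passes, put the key back upright in its stand, and handed the job in at 44.8 s of the 72 s allowed. No verdict is reported.

- **First pass:** each nut got about 45°. Pictures of two of them afterwards showed nut d turned about 46° and nut c about 42 to 45°.
- **Second pass:** I turned each nut until the torque rose, then about 16° more of the bar. Roughly 6° of that is the key winding up, so I estimate about 10° of bite on each nut.
- **Last checks:** the closing pictures show the key standing in its stand. The bystanders in view looked where they were, and the gripper was clear of everything.
- **Disagreements:**
  - The nut angles in the last picture give bites of about 6 to 8°, or 8 to 10.5° if more play is allowed between socket and nut. That is a little under the torque estimate but inside the 4 to 18° limits.
  - The key wound up more softly than stated, about 0.5 rad per N m rather than 0.3, probably from give in the grip. I used the measured value.
  - The top camera disagreed with the wrist camera by a few millimetres on the key, so I relied on the wrist and scene cameras.

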